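# Fetch the pressing block from behind the glue jars

### The arm

A 6-joint arm with a two-finger parallel gripper is mounted at the origin on the work surface. World frame = base frame: x ahead of the robot, y to its left, z up, the work surface at z = 0. Lengths are in m, angles in rad, forces in N, time in s.
With the tool pointing down it reaches from about 0.25 to 0.775 m from the base axis. Payload 4 kg.
Tool frame: the origin (TCP) lies at the very end of the fingers, on their centre line; the grasp point (between the pads) lies 19 mm behind it; y points along the fingers, x is the direction in which the jaws open and shut, and the axes are right-handed (so a half turn about y gives the same grasp; the last joint's range is limited). The gripper opens to 94 mm and grips with 3 to 60 N. Pads are 16 mm wide; open, the fingers measure 119 mm over their backs; the gripper's body (75 mm by 177 mm) begins 78 mm behind the grasp point.
Start: joints at [-1.415, 0.087, 1.371, -0, 1.684, -0.103], TCP at [0.141, -0.532, 0.174] pointing down, gripper open.
Joint ranges: [-3.1, 3.1], [-0.76, 2.03], [0.27, 2.55], [-1.08, 4.22], [0.17, 2.65], [-2.57, 2.57]. Speed limits (rad/s): [2.79, 2.79, 3.14, 3.14, 3.14, 3.14].

### API

Orientations are given as [roll, pitch, yaw] about the fixed x, y, z axes, in that order (R = Rz(yaw) Ry(pitch) Rx(roll)).
In Python, from bench import robot, snapshot, workorder gives the robot as it stands.
- The arm moves only by the tool play_rows, never from a script. Its argument "steps" is a list of rows, each an object of numbers: "x", "y", "z": the shift along the world's x, y, z in m; "rx", "ry", "rz": the turn, a rotation vector about the world's x, y, z in rad; "hand": the finger opening in m, from 0 to 0.094. A call has 1 to 8 rows; each row shifts and turns the commanded pose from where the row before left it; what a row does not reach is not made up. A row lasts 1/8 s, in which the tool goes at most 62.5 mm and 10.7 degrees, less where a joint would pass 70% of its speed; a pose out of reach is approached as far as the arm can. A call is refused whole if a number of a shift passes 0.0625 or a number of a turn 0.188, either way. A call with a gripper value outside its range is refused whole. The fingers move at their own pace and stop on an object; the grip force is fixed at half the most. Time passes only in rows, so rows that do not move let the fingers close. It gives the time, the measured TCP pose, the force and the opening at its end, in the units of the state.
- robot.get_obs(): the state, without advancing time (a new reading comes with each control period).
- snapshot(name): name is "side" or "top" or "wrist"; returns a dict with "color" (480x640x3 uint8, red, green, blue), "range_z" (480x640 float32, m along the optical axis (not along the pixel's ray), 0 where there is no reading), "fov_y" (degrees; the focal length in pixels is half the picture's height over the tangent of half this angle, whatever the lens; pixels are square), "cx", "cy" (the principal point, pixels), "k1" (the pictures are not rectified: a ray, as slopes to the right and down, at radius r is drawn at 1 + k1 r^2 times it, then the intrinsics apply), "T" (4x4, takes a point from camera to world coordinates). Camera axes: x right, y down, z forward; pixel columns grow to the right and rows downward; lengths in m; the calibration is good to about 2 mm. A picture is of the moment at which its call begins.
- workorder.close_job(): hands the job in, once; it reports no verdict.
The state is a dict: "time": time; "joint_positions": joint angles; "qvel": joint speeds; "joint_torque": joint torques, N m; "tool_pos": TCP position; "ee_rot": TCP orientation; "wrist_force": force on the tool from outside, world axes, zero at the start; "wrist_torque": the same for the moment, N m; "width": finger opening in m.
Only numpy, scipy, OpenCV 4.12 (cv2) and the standard library are available. Lean on these libraries where they do the work, as an engineer would, in place of code of your own. Each camera call takes 0.05 s, during which the arm holds its last target.

### The job

The pressing block lies behind the three glue jars on the gluing board: first move all three jars onto the green mat, then, while they all stand there, lay the block flat in the empty wooden tray, handle up and lengthwise, and last put the jars back on the board, each upright in the middle of the pad of its own lid's colour (they may not have stood that way before). Keep the jars upright and do not shift the stack of four red matchboxes that stands on the board.

Things in the scene. Friction and masses are not known exactly. Their poses are not given: they have to be found in the camera images.
- jar_red: closed white plastic jar with a red screw lid and a red band: upright cylinder 50 mm in diameter, 96 mm tall (the lid is the top 26 mm, same diameter), about 0.18 kg; origin at the centre of its underside, z up; at the start it stands on one of the three pads, not always its own
- jar_yellow: closed white plastic jar with a yellow screw lid and a yellow band: upright cylinder 50 mm in diameter, 96 mm tall (the lid is the top 26 mm, same diameter), about 0.18 kg; origin at the centre of its underside, z up; at the start it stands on one of the three pads, not always its own
- jar_blue: closed white plastic jar with a blue screw lid and a blue band: upright cylinder 50 mm in diameter, 96 mm tall (the lid is the top 26 mm, same diameter), about 0.18 kg; origin at the centre of its underside, z up; at the start it stands on one of the three pads, not always its own
- pad_red: red square pad, 74 x 74 mm and 2 mm thick, fixed on a low plywood board (180 x 300 x 12 mm); the three pads are in a row along the board's front, 90 mm apart; origin at the centre of the pad's underside (12 mm above the table), so its top is 2 mm above the origin; x and y along its sides, y along the row
- pad_yellow: yellow square pad, 74 x 74 mm and 2 mm thick, fixed on a low plywood board (180 x 300 x 12 mm); the three pads are in a row along the board's front, 90 mm apart; origin at the centre of the pad's underside (12 mm above the table), so its top is 2 mm above the origin; x and y along its sides, y along the row
- pad_blue: blue square pad, 74 x 74 mm and 2 mm thick, fixed on a low plywood board (180 x 300 x 12 mm); the three pads are in a row along the board's front, 90 mm apart; origin at the centre of the pad's underside (12 mm above the table), so its top is 2 mm above the origin; x and y along its sides, y along the row
- press_block: hand pressing block, lying behind the row of jars on the same board (12 mm above the table): aluminium plate 40 (x) x 120 (y) x 12 mm with a dark wooden ridge handle on its middle, 16 (x) x 76 (y) mm, from 12 to 36 mm above the underside; about 0.25 kg; origin at the centre of the underside, y along the ridge. The jars stand only about 85 mm in front of it and are taller
- mat: green mat, the side area for the jars, 220 (x) x 180 (y) mm, 3 mm thick, fixed flat on the table to the left or right of the board; origin at the centre of its underside, top 3 mm above; room for three jars about 90 mm or more apart
- tray: shallow empty wooden tray with a cardboard-coloured floor, fixed on the table on the other side of the board: outer 76 (x) x 164 (y) x 14 mm high, walls 5 mm thick, so 66 x 154 mm inside, floor 5 mm above the origin; origin at the centre of its underside, y along its length. The pressing block fits lengthwise with 13 to 17 mm to spare on each side
- match_stack: neat stack of four finished red matchboxes, loose, 54 (x) x 36 (y) x 60 mm tall, standing on the board at one end of the pressing block (not to be moved); origin at the centre of its underside, z up
Things that resemble listed ones, but are neither listed nor needed, are in the scene too. What is meant by the press_block is not turquoise, and is the smaller of those in its own colour. What is shaped like the jar_red but turquoise is not meant.

How it is judged:
On the way, in this order (a step that is already met when the one before it is completed fails the run):
1. all three jars stand upright on the green mat, released (x of jar_red in the frame of mat between -0.095 and 0.095 m and y of jar_red in the frame of mat between -0.075 and 0.075 m and z of each of jar_red, jar_yellow, jar_blue in the frame of mat below 0.008 m and angle between each of jar_red, jar_yellow, jar_blue's own z axis and vertical below 0.1 rad and contact force between each of jar_red, jar_yellow, jar_blue and the fingers below 0.05 N and linear speed of each of jar_red, jar_yellow, jar_blue below 0.02 m/s and angular speed of each of jar_red, jar_yellow, jar_blue below 0.2 rad/s and x of jar_yellow in the frame of mat between -0.095 and 0.095 m and y of jar_yellow in the frame of mat between -0.075 and 0.075 m and x of jar_blue in the frame of mat between -0.095 and 0.095 m and y of jar_blue in the frame of mat between -0.075 and 0.075 m), for 0.2 s.
2. the pressing block lies flat in the wooden tray, released, with all three jars still on the mat (all of step 1 and x of press_block in the frame of tray between -0.016 and 0.016 m and y of press_block in the frame of tray between -0.02 and 0.02 m and z of press_block in the frame of tray below 0.009 m and angle between press_block's own z axis and vertical below 0.08 rad and contact force between press_block and the fingers below 0.05 N and linear speed of press_block below 0.02 m/s and angular speed of press_block below 0.2 rad/s), for 0.2 s.
At the end, for the whole second after the job is handed in: Each jar stands upright (within 0.08 rad) on the pad of its own lid's colour, its centre within 14 mm of the pad's centre; the pressing block lies flat, handle up, on the floor of the tray between its walls (centre within 16 mm across and 20 mm along); all are released and at rest (x of press_block in the frame of tray between -0.016 and 0.016 m and y of press_block in the frame of tray between -0.02 and 0.02 m and z of press_block in the frame of tray below 0.009 m and angle between each of press_block, jar_red, jar_yellow, jar_blue's own z axis and vertical below 0.08 rad and contact force between each of press_block, jar_red, jar_yellow, jar_blue and the fingers below 0.05 N and linear speed of each of press_block, jar_red, jar_yellow, jar_blue below 0.02 m/s and angular speed of each of press_block, jar_red, jar_yellow, jar_blue below 0.2 rad/s and horizontal distance between jar_red and pad_red below 0.014 m and z of jar_red in the frame of pad_red below 0.006 m and horizontal distance between jar_yellow and pad_yellow below 0.014 m and z of jar_yellow in the frame of pad_yellow below 0.006 m and horizontal distance between jar_blue and pad_blue below 0.014 m and z of jar_blue in the frame of pad_blue below 0.006 m); the robot touches nothing.
It fails at once if a jar is tipped by more than 0.5 rad (angle between any of jar_red, jar_yellow, jar_blue's own z axis and vertical above 0.5 rad).
It fails at once if the stack of four matchboxes is shifted by more than 20 mm or tipped over (distance of match_stack from where it was at the start of the episode above 0.02 m or angle between match_stack's own z axis and vertical above 0.3 rad).
It also fails if it takes over 134 s, if anything falls off the work surface, if the arm or the gripper's body presses on something with over 40 N, if the wrist force passes 120 N, or if a joint passes its speed limit or range.

## Working session

There is one attempt and no reset: what is moved stays moved. The work goes in short steps, Python scripts to look and compute and a tool call to move; the robot and the scene stay as the last step left them, time stands still between calls to the robot, and variables do not carry over. Pictures are saved under pics/ and viewed, and the job is handed in when it is done.

Besides the shell and the picture viewer there is one more tool, called by a JSON object that holds its "fn" and its "kwargs", one argument or row to a line. play_rows: Moves the arm, as the interface text tells. Its arguments: {"type":"object","properties":{"steps":{"type":"array"}},"required":["steps"]}

```bash
ls; mkdir -p pics
cat > h.py <<'E'
import numpy as np, cv2
from bench import robot, snapshot, workorder
def save(n,img): cv2.imwrite('pics/'+n+'.png', img[:,:,::-1])
E
python3 - <<'E'
from h import *
o=robot.get_obs(); print(o)
for n in ['side','top','wrist']:
    s=snapshot(n); save(n+'0',s['color']); print(n,s['fov_y'],s['cx'],s['cy'],s['k1'],np.round(s['T'],3).tolist())
    np.save('pics/%s0.npy'%n,s,allow_pickle=True)
E
```

```text
pics
{'time': 0.0, 'joint_positions': array([-1.41506963e+00,  8.79340230e-02,  1.37225217e+00,  9.91565646e-06,
        1.68360468e+00, -1.03087982e-01]), 'qvel': array([-0.00073978, -0.00242227, -0.00137572, -0.0010738 , -0.00011717,
       -0.00044082]), 'joint_torque': array([-6.61116937e-04, -3.40183890e+01, -3.02429509e+01,  7.18913041e-02,
        3.29514197e-02, -1.60706936e-04]), 'tool_pos': array([ 0.14067242, -0.53106013,  0.17231679]), 'ee_rot': array([-1.57056032,  0.00218553, -1.31198028]), 'wrist_force': array([ 0.24070267, -0.67579195,  0.58318488]), 'wrist_torque': array([-0.02490883, -0.03951862, -0.02193391]), 'width': 0.09380227704897709}
side 56.828886018550804 323.2557131987359 245.09519548685162 -0.011505965705786686 [[-0.93, -0.272, 0.249, 0.227], [-0.369, 0.69, -0.622, 0.46], [-0.003, -0.671, -0.742, 0.658], [0.0, 0.0, 0.0, 1.0]]
top 48.566623758026 329.51147971792955 250.26258838993573 -0.017697781656597775 [[-0.023, -0.989, 0.143, 0.259], [-0.999, 0.026, 0.021, -0.085], [-0.024, -0.143, -0.989, 1.328], [0.0, 0.0, 0.0, 1.0]]
wrist 65.29482672107257 323.1211625674118 243.34656734918556 -0.08048355971207637 [[0.256, -0.925, -0.28, 0.223], [-0.967, -0.246, -0.072, -0.51], [-0.002, 0.289, -0.957, 0.384], [0.0, 0.0, 0.0, 1.0]]
```

View pics/top0.png

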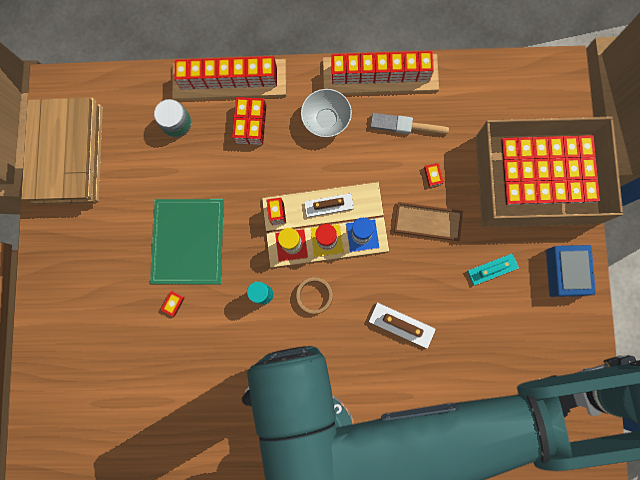

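View pics/side0.png

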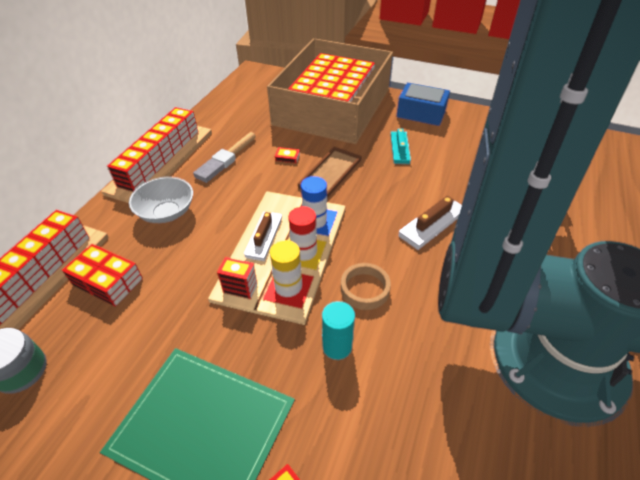

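View pics/wrist0.png

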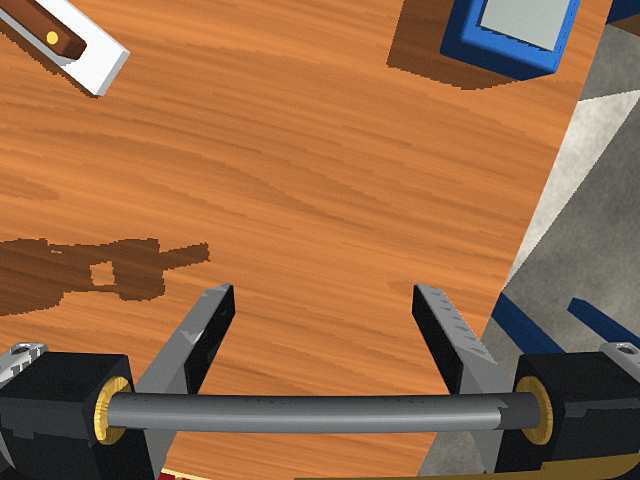

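Candidates in the top view:
- **Jars:** the wanted ones are the yellow lid (289,240) on the red pad, red lid (326,233) on the yellow pad and blue lid (363,230) on the blue pad. The turquoise jar (259,292) and the white/green jar (172,118) are not meant.
- **Blocks:** the wanted one is the small white block (328,204). The larger white block (402,326) and the turquoise block (493,269) are not meant.
- **Match stacks:** the one on the board is at (275,210). The 2x2 stack (249,120) and the single boxes are not meant.

Next I measure the poses and check the choice in a crop.

```bash
cat >> h.py <<'E'
def K(s):
    f=240/np.tan(np.radians(s['fov_y'])/2); return np.array([[f,0,s['cx']],[0,f,s['cy']],[0,0,1.]])
def rays(s,uv):
    uv=np.asarray(uv,float).reshape(-1,1,2)
    n=cv2.undistortPointsIter(uv,K(s),np.array([s['k1'],0,0,0.]),None,None,(3,50,1e-10)).reshape(-1,2)
    d=np.c_[n,np.ones(len(n))]
    return d
def plane(s,uv,z):
    T=s['T']; d=rays(s,uv)@T[:3,:3].T; t=(z-T[2,3])/d[:,2]; return T[:3,3]+t[:,None]*d
def cloud(s):
    v,u=np.mgrid[0:480,0:640]; uv=np.c_[u.ravel(),v.ravel()]
    d=rays(s,uv)*s['range_z'].reshape(-1,1); return (d@s['T'][:3,:3].T+s['T'][:3,3]).reshape(480,640,3)
def hsv(s): return cv2.cvtColor(s['color'],cv2.COLOR_RGB2HSV)
def rect(P):
    (c,wh,a)=cv2.minAreaRect((P[:,:2]*1000).astype(np.float32)); return np.round(c,1),np.round(wh,1),round(a,1)
E
cat > m1.py <<'E'
from h import *
for n in ['top','side']:
    s=np.load('pics/%s0.npy'%n,allow_pickle=True).item()
    H=hsv(s); P=cloud(s); z=P[...,2]
    hh,ss,vv=H[...,0],H[...,1],H[...,2]
    reg=(P[...,0]>.35)&(P[...,0]<.65)&(abs(P[...,1])<.35)
    col={'red':((hh<6)|(hh>174)),'yellow':(hh>22)&(hh<34),'blue':(hh>100)&(hh<125)}
    print(n)
    for c,m in col.items():
        m=(m&(ss>130)&reg)
        t=(m&(z>.102)&(z<.118)).astype(np.uint8)
        q=P[t>0]
        if len(q): 
            hi=q; cc,r=cv2.minEnclosingCircle((hi[:,:2]*1000).astype(np.float32))
            print(' lid',c,len(q),'zmed %.4f'%np.median(q[:,2]),'mean',np.round(q.mean(0)*1000,1),'circ',np.round(cc,1),round(r,1))
        t=m&(z>.005)&(z<.022)
        q=P[t]; 
        if len(q)>10: print(' pad',c,len(q),rect(q))
    g=(hh>60)&(hh<85)&(ss>100)&(z<.015)&(z>-.01)&(P[...,0]>.3)&(P[...,0]<.7)
    g=cv2.morphologyEx(g.astype(np.uint8),cv2.MORPH_OPEN,np.ones((5,5)))
    k,lab,st,_=cv2.connectedComponentsWithStats(g); i=1+st[1:,4].argmax(); 
    cn=cv2.findContours((lab==i).astype(np.uint8),0,1)[0][0].reshape(-1,2)
    print(' mat',rect(plane(s,cn,.003)), 'z',np.median(z[lab==i]))
    w=(ss<60)&(vv>150)&reg&(z>.015)&(z<.035)
    q=P[w]; print(' plate',len(q),rect(q),np.median(q[:,2]))
s=np.load('pics/top0.npy',allow_pickle=True).item()
save('crop0',cv2.resize(s['color'][160:290,240:480],None,fx=3.3,fy=3.3,interpolation=cv2.INTER_CUBIC))
s=np.load('pics/side0.npy',allow_pickle=True).item()
save('crop1',cv2.resize(s['color'][140:330,200:400],None,fx=3,fy=3,interpolation=cv2.INTER_CUBIC))
E
python3 m1.py
```

```text
top
 lid red 352 zmed 0.1099 mean [472.9 -51.4 110. ] circ [473.5 -51.7] 25.2
 pad red 506 (array([507.9,   4.3]), array([147.9, 737.8]), 13.9)
 lid yellow 342 zmed 0.1099 mean [465.8  35.7 109.7] circ [466.   36.1] 24.7
 pad yellow 473 (array([ 529.7, -158.9]), array([111.1, 412.2]), 20.8)
 lid blue 352 zmed 0.1101 mean [ 485.7 -137.4  110. ] circ [ 486.2 -137.5] 24.9
 pad blue 394 (array([ 488.2, -139.8]), array([79.4, 73. ]), 6.7)
 mat (array([485. , 305.1]), array([177. , 216.6]), 88.5) z 0.0025866601742152717
 plate 433 (array([ 531.4, -178.6]), array([156.3, 344.3]), 11.8) 0.02364446347413951
side
 lid red 487 zmed 0.1098 mean [470.6 -47.6 109.3] circ [472. -51.] 25.6
 pad red 758 (array([510.7,   0.7]), array([150.8, 726.4]), 14.1)
 lid yellow 592 zmed 0.1099 mean [464.5  39.4 109.5] circ [466.   37.1] 25.4
 pad yellow 238 (array([ 538.3, -180.3]), array([105.1, 367. ]), 21.7)
 lid blue 399 zmed 0.1097 mean [ 484.5 -133.3  109.2] circ [ 486.  -136.9] 26.0
 pad blue 204 (array([ 495.1, -194.2]), array([ 48.6, 191.4]), 33.0)
 mat (array([489. , 309.6]), array([169.4, 207. ]), 88.4) z 0.003373945102719933
 plate 771 (array([ 522.1, -138.9]), array([154.7, 416.8]), 11.1) 0.023512440807315627
```

View pics/crop0.png

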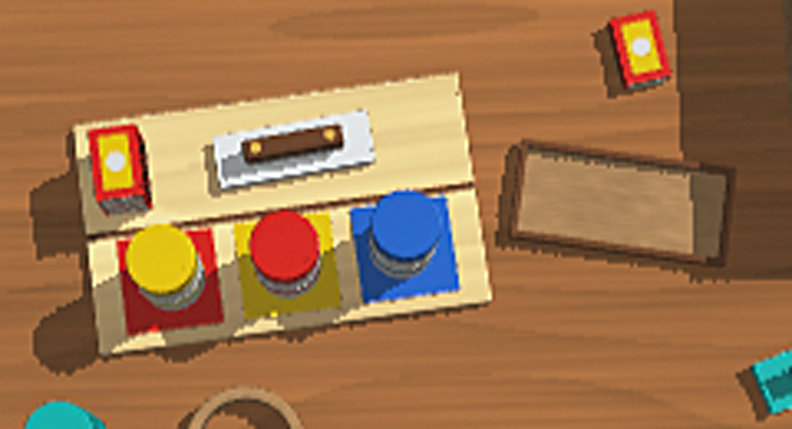

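View pics/crop1.png

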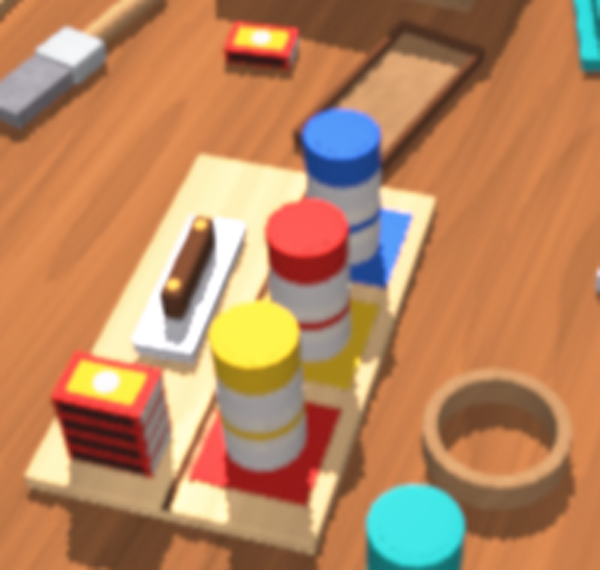

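The crop confirms it: yellow jar on the red pad, red jar on the yellow pad, blue jar on the blue pad. The small white block with the dark handle lies behind them, and the match stack is at its left end. I'll move to the yellow jar first.

{"fn": "play_rows", "kwargs": {
  "steps": [
    {"x": 0.03,"y": 0.06,"z": 0.01,"rz": 0.17},
    {"x": 0.03,"y": 0.06,"z": 0.01,"rz": 0.18},
    {"x": 0.03,"y": 0.06,"z": 0.01,"rz": 0.18},
    {"x": 0.03,"y": 0.06,"rz": 0.18},
    {"x": 0.03,"y": 0.06,"rz": 0.18},
    {"x": 0.03,"y": 0.06,"rz": 0.18},
    {"x": 0.03,"y": 0.06,"rz": 0.18},
    {"x": 0.03,"y": 0.06,"rz": 0.17}
  ]
}}

```text
schema error: expected keys x, y, z, rx, ry, rz, hand
```

{"fn": "play_rows", "kwargs": {
  "steps": [
    {"x": 0.03,"y": 0.06,"z": 0.01,"rx": 0,"ry": 0,"rz": 0.17,"hand": 0.094},
    {"x": 0.03,"y": 0.06,"z": 0.01,"rx": 0,"ry": 0,"rz": 0.18,"hand": 0.094},
    {"x": 0.03,"y": 0.06,"z": 0.01,"rx": 0,"ry": 0,"rz": 0.18,"hand": 0.094},
    {"x": 0.03,"y": 0.06,"z": 0,"rx": 0,"ry": 0,"rz": 0.18,"hand": 0.094},
    {"x": 0.03,"y": 0.06,"z": 0,"rx": 0,"ry": 0,"rz": 0.18,"hand": 0.094},
    {"x": 0.03,"y": 0.06,"z": 0,"rx": 0,"ry": 0,"rz": 0.18,"hand": 0.094},
    {"x": 0.03,"y": 0.06,"z": 0,"rx": 0,"ry": 0,"rz": 0.18,"hand": 0.094},
    {"x": 0.03,"y": 0.06,"z": 0,"rx": 0,"ry": 0,"rz": 0.17,"hand": 0.094}
  ]
}}

```text
time: 1.15
tool_pos: [0.3638, -0.0844, 0.2011]
ee_rot: [-1.571, -0.001, 0.113]
wrist_force: [0.9, -0.0, -0.7]
width: 0.0945
```

{"fn": "play_rows", "kwargs": {
  "steps": [
    {"x": 0.045,"y": 0.045,"z": 0,"rx": 0,"ry": 0,"rz": 0,"hand": 0.094},
    {"x": 0.04,"y": 0.043,"z": 0,"rx": 0,"ry": 0,"rz": 0.008,"hand": 0.094},
    {"x": 0,"y": 0,"z": -0.02,"rx": 0,"ry": 0,"rz": 0,"hand": 0.094},
    {"x": 0,"y": 0,"z": -0.02,"rx": 0,"ry": 0,"rz": 0,"hand": 0.094},
    {"x": 0,"y": 0,"z": 0,"rx": 0,"ry": 0,"rz": 0,"hand": 0.094}
  ]
}}

```text
time: 1.78
tool_pos: [0.4462, 0.0013, 0.1591]
ee_rot: [-1.57, 0.004, 0.117]
wrist_force: [-0.2, -0.9, 0.1]
width: 0.0938
```

Run:
```python
from h import *
o=robot.get_obs(); print(o['time'],o['tool_pos'],o['ee_rot'])
s=snapshot('wrist'); save('w1',s['color'])
```

```text
1.775 [0.44622186 0.00127852 0.15906823] [-1.56973335  0.00447211  0.11654479]
```

{"fn": "play_rows", "kwargs": {
  "steps": [
    {"x": 0.01,"y": 0.018,"z": 0,"rx": 0,"ry": 0,"rz": 0,"hand": 0.094},
    {"x": 0.01,"y": 0.017,"z": 0,"rx": 0,"ry": 0,"rz": 0,"hand": 0.094},
    {"x": 0,"y": 0,"z": 0,"rx": 0,"ry": 0,"rz": 0,"hand": 0.094},
    {"x": 0,"y": 0,"z": 0,"rx": 0,"ry": 0,"rz": 0,"hand": 0.094}
  ]
}}

```text
time: 2.33
tool_pos: [0.4677, 0.0353, 0.1619]
ee_rot: [-1.571, -0.001, 0.116]
wrist_force: [-0.3, -0.2, -0.2]
width: 0.094
```

Run:
```python
from h import *
for i in range(2):
    o=robot.get_obs(); print(o['time'],o['tool_pos'],o['ee_rot'],abs(o['qvel']).max())
    s=snapshot('wrist')
save('w2',s['color'])
```

```text
2.325 [0.4677148  0.03526159 0.16187688] [-1.57143017e+00 -1.01681054e-03  1.15572950e-01] 0.007587993807462624
2.375 [0.46757478 0.03520833 0.16165356] [-1.57129779e+00 -6.72701307e-04  1.15259171e-01] 0.005272502385782524
```

View pics/w2.png

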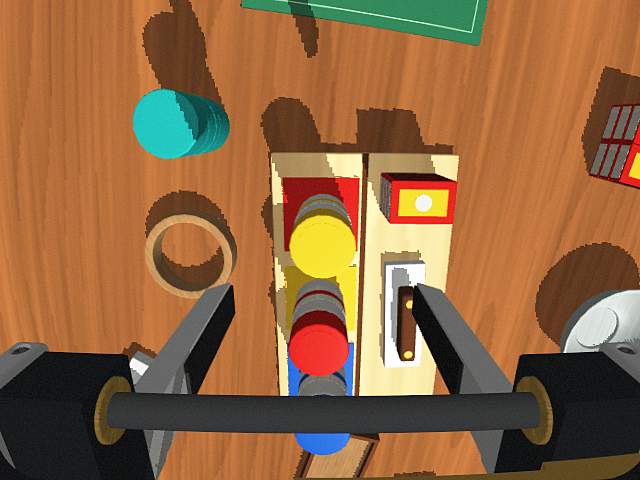

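{"fn": "play_rows", "kwargs": {
  "steps": [
    {"x": -0.001,"y": 0.001,"z": -0.048,"rx": 0,"ry": 0,"rz": 0,"hand": 0.094},
    {"x": 0,"y": 0,"z": -0.048,"rx": 0,"ry": 0,"rz": 0,"hand": 0.094},
    {"x": 0,"y": 0,"z": 0,"rx": 0,"ry": 0,"rz": 0,"hand": 0.094},
    {"x": 0,"y": 0,"z": 0,"rx": 0,"ry": 0,"rz": 0,"hand": 0.04},
    {"x": 0,"y": 0,"z": 0,"rx": 0,"ry": 0,"rz": 0,"hand": 0.04},
    {"x": 0,"y": 0,"z": 0,"rx": 0,"ry": 0,"rz": 0,"hand": 0.04},
    {"x": 0,"y": 0,"z": 0,"rx": 0,"ry": 0,"rz": 0,"hand": 0.04}
  ]
}}

```text
time: 3.3
tool_pos: [0.4673, 0.0368, 0.0661]
ee_rot: [-1.571, -0.002, 0.116]
wrist_force: [0.5, 0.6, -0.2]
width: 0.0575
```

{"fn": "play_rows", "kwargs": {
  "steps": [
    {"x": 0,"y": 0,"z": 0,"rx": 0,"ry": 0,"rz": 0,"hand": 0.03},
    {"x": 0,"y": 0,"z": 0,"rx": 0,"ry": 0,"rz": 0,"hand": 0.03},
    {"x": 0,"y": 0,"z": 0.02,"rx": 0,"ry": 0,"rz": 0,"hand": 0.03},
    {"x": 0,"y": 0,"z": 0.04,"rx": 0,"ry": 0,"rz": 0,"hand": 0.03},
    {"x": 0,"y": 0,"z": 0.02,"rx": 0,"ry": 0,"rz": 0,"hand": 0.03}
  ]
}}

```text
time: 3.92
tool_pos: [0.467, 0.0369, 0.1465]
ee_rot: [-1.571, -0.001, 0.116]
wrist_force: [-0.3, 0.5, -2.4]
width: 0.0494
```

{"fn": "play_rows", "kwargs": {
  "steps": [
    {"x": 0.006,"y": 0.025,"z": 0,"rx": 0,"ry": 0,"rz": 0,"hand": 0.03},
    {"x": 0.012,"y": 0.048,"z": 0,"rx": 0,"ry": 0,"rz": 0,"hand": 0.03},
    {"x": 0.012,"y": 0.05,"z": 0,"rx": 0,"ry": 0,"rz": 0,"hand": 0.03},
    {"x": 0.012,"y": 0.05,"z": 0,"rx": 0,"ry": 0,"rz": 0,"hand": 0.03},
    {"x": 0.012,"y": 0.05,"z": 0,"rx": 0,"ry": 0,"rz": 0,"hand": 0.03},
    {"x": 0.012,"y": 0.05,"z": 0,"rx": 0,"ry": 0,"rz": 0,"hand": 0.03},
    {"x": 0.012,"y": 0.045,"z": 0,"rx": 0,"ry": 0,"rz": 0,"hand": 0.03},
    {"x": 0,"y": 0,"z": -0.02,"rx": 0,"ry": 0,"rz": 0,"hand": 0.03}
  ]
}}

```text
time: 4.92
tool_pos: [0.5451, 0.3586, 0.1245]
ee_rot: [-1.569, -0.001, 0.12]
wrist_force: [0.1, -0.6, -2.7]
width: 0.0491
```

{"fn": "play_rows", "kwargs": {
  "steps": [
    {"x": 0,"y": 0,"z": -0.03,"rx": 0,"ry": 0,"rz": 0,"hand": 0.03},
    {"x": 0,"y": 0,"z": 0,"rx": 0,"ry": 0,"rz": 0,"hand": 0.03},
    {"x": 0,"y": 0,"z": 0,"rx": 0,"ry": 0,"rz": 0,"hand": 0.03}
  ]
}}

```text
time: 5.3
tool_pos: [0.5448, 0.3549, 0.0954]
ee_rot: [-1.571, -0.0, 0.116]
wrist_force: [-0.4, -0.2, -1.8]
width: 0.0492
```

{"fn": "play_rows", "kwargs": {
  "steps": [
    {"x": 0,"y": 0,"z": -0.025,"rx": 0,"ry": 0,"rz": 0,"hand": 0.03},
    {"x": 0,"y": 0,"z": -0.01,"rx": 0,"ry": 0,"rz": 0,"hand": 0.03},
    {"x": 0,"y": 0,"z": -0.004,"rx": 0,"ry": 0,"rz": 0,"hand": 0.03},
    {"x": 0,"y": 0,"z": 0,"rx": 0,"ry": 0,"rz": 0,"hand": 0.03}
  ]
}}

```text
time: 5.8
tool_pos: [0.545, 0.355, 0.0569]
ee_rot: [-1.57, -0.001, 0.116]
wrist_force: [0.7, -0.4, -2.6]
width: 0.0492
```

{"fn": "play_rows", "kwargs": {
  "steps": [
    {"x": 0,"y": 0,"z": -0.0015,"rx": 0,"ry": 0,"rz": 0,"hand": 0.03},
    {"x": 0,"y": 0,"z": 0,"rx": 0,"ry": 0,"rz": 0,"hand": 0.03},
    {"x": 0,"y": 0,"z": 0,"rx": 0,"ry": 0,"rz": 0,"hand": 0.094},
    {"x": 0,"y": 0,"z": 0,"rx": 0,"ry": 0,"rz": 0,"hand": 0.094},
    {"x": 0,"y": 0,"z": 0,"rx": 0,"ry": 0,"rz": 0,"hand": 0.094},
    {"x": 0,"y": 0,"z": 0,"rx": 0,"ry": 0,"rz": 0,"hand": 0.094},
    {"x": 0,"y": 0,"z": 0.04,"rx": 0,"ry": 0,"rz": 0,"hand": 0.094},
    {"x": 0,"y": 0,"z": 0.06,"rx": 0,"ry": 0,"rz": 0,"hand": 0.094}
  ]
}}

```text
time: 6.8
tool_pos: [0.5431, 0.354, 0.1526]
ee_rot: [-1.573, 0.006, 0.116]
wrist_force: [-0.0, 0.5, -0.5]
width: 0.0944
```

{"fn": "play_rows", "kwargs": {
  "steps": [
    {"x": -0.009,"y": -0.05,"z": 0,"rx": 0,"ry": 0,"rz": 0,"hand": 0.094},
    {"x": -0.009,"y": -0.055,"z": 0,"rx": 0,"ry": 0,"rz": 0,"hand": 0.094},
    {"x": -0.009,"y": -0.055,"z": 0,"rx": 0,"ry": 0,"rz": 0,"hand": 0.094},
    {"x": -0.009,"y": -0.055,"z": 0,"rx": 0,"ry": 0,"rz": 0,"hand": 0.094},
    {"x": -0.009,"y": -0.055,"z": 0,"rx": 0,"ry": 0,"rz": 0,"hand": 0.094},
    {"x": -0.009,"y": -0.055,"z": 0,"rx": 0,"ry": 0,"rz": 0,"hand": 0.094},
    {"x": -0.009,"y": -0.05,"z": 0,"rx": 0,"ry": 0,"rz": 0,"hand": 0.094},
    {"x": -0.009,"y": -0.0315,"z": 0,"rx": 0,"ry": 0,"rz": 0,"hand": 0.094}
  ]
}}

```text
time: 7.8
tool_pos: [0.4721, -0.0538, 0.1549]
ee_rot: [-1.571, -0.001, 0.114]
wrist_force: [0.2, -0.3, 0.1]
width: 0.0939
```

{"fn": "play_rows", "kwargs": {
  "steps": [
    {"x": 0,"y": 0,"z": -0.01,"rx": 0,"ry": 0,"rz": 0,"hand": 0.094},
    {"x": 0,"y": 0,"z": 0,"rx": 0,"ry": 0,"rz": 0,"hand": 0.094},
    {"x": 0,"y": 0,"z": 0,"rx": 0,"ry": 0,"rz": 0,"hand": 0.094}
  ]
}}

```text
time: 8.18
tool_pos: [0.4728, -0.0505, 0.1444]
ee_rot: [-1.57, 0.0, 0.118]
wrist_force: [0.5, -0.1, 0.5]
width: 0.0939
```

Run:
```python
from h import *
o=robot.get_obs(); print(o['time'],o['tool_pos'],o['ee_rot'])
s=snapshot('top'); save('t1',s['color']); np.save('pics/top1.npy',s,allow_pickle=True)
```

```text
8.175 [ 0.47275766 -0.05049318  0.14443205] [-1.57024235e+00  2.41080564e-04  1.17727151e-01]
```

View pics/t1.png

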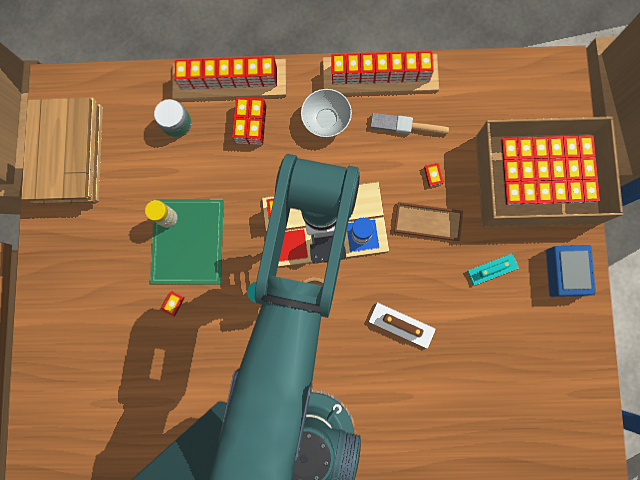

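The yellow jar stands on the mat at (157,211). Next is the red jar.

{"fn": "play_rows", "kwargs": {
  "steps": [
    {"x": 0,"y": -0.001,"z": -0.045,"rx": 0,"ry": 0,"rz": 0,"hand": 0.094},
    {"x": 0,"y": 0,"z": -0.033,"rx": 0,"ry": 0,"rz": 0,"hand": 0.094},
    {"x": 0,"y": 0,"z": 0,"rx": 0,"ry": 0,"rz": 0,"hand": 0.03},
    {"x": 0,"y": 0,"z": 0,"rx": 0,"ry": 0,"rz": 0,"hand": 0.03},
    {"x": 0,"y": 0,"z": 0,"rx": 0,"ry": 0,"rz": 0,"hand": 0.03},
    {"x": 0,"y": 0,"z": 0,"rx": 0,"ry": 0,"rz": 0,"hand": 0.03},
    {"x": 0,"y": 0,"z": 0,"rx": 0,"ry": 0,"rz": 0,"hand": 0.03},
    {"x": 0,"y": 0,"z": 0,"rx": 0,"ry": 0,"rz": 0,"hand": 0.03}
  ]
}}

```text
time: 9.22
tool_pos: [0.4733, -0.0528, 0.0675]
ee_rot: [-1.571, -0.002, 0.116]
wrist_force: [0.0, 0.2, 3.3]
width: 0.0493
```

{"fn": "play_rows", "kwargs": {
  "steps": [
    {"x": 0,"y": 0,"z": 0.02,"rx": 0,"ry": 0,"rz": 0,"hand": 0.03},
    {"x": 0,"y": 0,"z": 0.04,"rx": 0,"ry": 0,"rz": 0,"hand": 0.03},
    {"x": 0,"y": 0,"z": 0.02,"rx": 0,"ry": 0,"rz": 0,"hand": 0.03}
  ]
}}

```text
time: 9.6
tool_pos: [0.473, -0.0528, 0.1483]
ee_rot: [-1.571, -0.002, 0.116]
wrist_force: [0.3, -0.3, -1.2]
width: 0.049
```

{"fn": "play_rows", "kwargs": {
  "steps": [
    {"x": 0.006,"y": 0.025,"z": 0,"rx": 0,"ry": 0,"rz": 0,"hand": 0.03},
    {"x": 0.011,"y": 0.048,"z": 0,"rx": 0,"ry": 0,"rz": 0,"hand": 0.03},
    {"x": 0.011,"y": 0.05,"z": 0,"rx": 0,"ry": 0,"rz": 0,"hand": 0.03},
    {"x": 0.011,"y": 0.05,"z": 0,"rx": 0,"ry": 0,"rz": 0,"hand": 0.03},
    {"x": 0.011,"y": 0.05,"z": 0,"rx": 0,"ry": 0,"rz": 0,"hand": 0.03},
    {"x": 0.011,"y": 0.05,"z": 0,"rx": 0,"ry": 0,"rz": 0,"hand": 0.03},
    {"x": 0.011,"y": 0.035,"z": 0,"rx": 0,"ry": 0,"rz": 0,"hand": 0.03},
    {"x": 0,"y": 0,"z": -0.02,"rx": 0,"ry": 0,"rz": 0,"hand": 0.03}
  ]
}}

```text
time: 10.6
tool_pos: [0.5455, 0.2583, 0.1269]
ee_rot: [-1.57, -0.002, 0.12]
wrist_force: [-0.1, -1.1, -1.4]
width: 0.0494
```

{"fn": "play_rows", "kwargs": {
  "steps": [
    {"x": 0,"y": 0,"z": -0.03,"rx": 0,"ry": 0,"rz": 0,"hand": 0.03},
    {"x": 0,"y": 0,"z": -0.025,"rx": 0,"ry": 0,"rz": 0,"hand": 0.03},
    {"x": 0,"y": 0,"z": -0.01,"rx": 0,"ry": 0,"rz": 0,"hand": 0.03},
    {"x": 0,"y": 0,"z": 0,"rx": 0,"ry": 0,"rz": 0,"hand": 0.03},
    {"x": 0,"y": 0,"z": 0,"rx": 0,"ry": 0,"rz": 0,"hand": 0.03}
  ]
}}

```text
time: 11.22
tool_pos: [0.5455, 0.2556, 0.063]
ee_rot: [-1.57, -0.002, 0.116]
wrist_force: [-0.6, 0.2, -0.8]
width: 0.0491
```

{"fn": "play_rows", "kwargs": {
  "steps": [
    {"x": 0,"y": 0,"z": -0.0065,"rx": 0,"ry": 0,"rz": 0,"hand": 0.03},
    {"x": 0,"y": 0,"z": 0,"rx": 0,"ry": 0,"rz": 0,"hand": 0.03},
    {"x": 0,"y": 0,"z": 0,"rx": 0,"ry": 0,"rz": 0,"hand": 0.094},
    {"x": 0,"y": 0,"z": 0,"rx": 0,"ry": 0,"rz": 0,"hand": 0.094},
    {"x": 0,"y": 0,"z": 0,"rx": 0,"ry": 0,"rz": 0,"hand": 0.094},
    {"x": 0,"y": 0,"z": 0,"rx": 0,"ry": 0,"rz": 0,"hand": 0.094},
    {"x": 0,"y": 0,"z": 0.04,"rx": 0,"ry": 0,"rz": 0,"hand": 0.094},
    {"x": 0,"y": 0,"z": 0.06,"rx": 0,"ry": 0,"rz": 0,"hand": 0.094}
  ]
}}

```text
time: 12.22
tool_pos: [0.5429, 0.2547, 0.1533]
ee_rot: [-1.572, 0.006, 0.116]
wrist_force: [-0.1, 0.1, 0.2]
width: 0.0934
```

{"fn": "play_rows", "kwargs": {
  "steps": [
    {"x": -0.0075,"y": -0.05,"z": 0,"rx": 0,"ry": 0,"rz": 0,"hand": 0.094},
    {"x": -0.0075,"y": -0.055,"z": 0,"rx": 0,"ry": 0,"rz": 0,"hand": 0.094},
    {"x": -0.0075,"y": -0.055,"z": 0,"rx": 0,"ry": 0,"rz": 0,"hand": 0.094},
    {"x": -0.0075,"y": -0.055,"z": 0,"rx": 0,"ry": 0,"rz": 0,"hand": 0.094},
    {"x": -0.0075,"y": -0.055,"z": 0,"rx": 0,"ry": 0,"rz": 0,"hand": 0.094},
    {"x": -0.0075,"y": -0.055,"z": 0,"rx": 0,"ry": 0,"rz": 0,"hand": 0.094},
    {"x": -0.0075,"y": -0.045,"z": 0,"rx": 0,"ry": 0,"rz": 0,"hand": 0.094},
    {"x": -0.007,"y": -0.023,"z": 0,"rx": 0,"ry": 0,"rz": 0,"hand": 0.094}
  ]
}}

```text
time: 13.22
tool_pos: [0.4845, -0.1399, 0.1551]
ee_rot: [-1.571, 0.0, 0.113]
wrist_force: [0.1, -0.0, -0.5]
width: 0.0938
```

{"fn": "play_rows", "kwargs": {
  "steps": [
    {"x": 0,"y": 0,"z": -0.01,"rx": 0,"ry": 0,"rz": 0,"hand": 0.094},
    {"x": 0,"y": 0,"z": 0,"rx": 0,"ry": 0,"rz": 0,"hand": 0.094},
    {"x": 0,"y": 0,"z": 0,"rx": 0,"ry": 0,"rz": 0,"hand": 0.094}
  ]
}}

```text
time: 13.6
tool_pos: [0.4853, -0.1364, 0.1449]
ee_rot: [-1.57, 0.0, 0.118]
wrist_force: [0.1, 0.1, -0.2]
width: 0.0943
```

{"fn": "play_rows", "kwargs": {
  "steps": [
    {"x": 0,"y": -0.001,"z": -0.045,"rx": 0,"ry": 0,"rz": 0,"hand": 0.094},
    {"x": 0,"y": 0,"z": -0.033,"rx": 0,"ry": 0,"rz": 0,"hand": 0.094},
    {"x": 0,"y": 0,"z": 0,"rx": 0,"ry": 0,"rz": 0,"hand": 0.03},
    {"x": 0,"y": 0,"z": 0,"rx": 0,"ry": 0,"rz": 0,"hand": 0.03},
    {"x": 0,"y": 0,"z": 0,"rx": 0,"ry": 0,"rz": 0,"hand": 0.03},
    {"x": 0,"y": 0,"z": 0,"rx": 0,"ry": 0,"rz": 0,"hand": 0.03},
    {"x": 0,"y": 0,"z": 0,"rx": 0,"ry": 0,"rz": 0,"hand": 0.03},
    {"x": 0,"y": 0,"z": 0,"rx": 0,"ry": 0,"rz": 0,"hand": 0.03}
  ]
}}

```text
time: 14.6
tool_pos: [0.4858, -0.1389, 0.0681]
ee_rot: [-1.572, -0.002, 0.116]
wrist_force: [-0.0, -0.2, 2.2]
width: 0.0492
```

{"fn": "play_rows", "kwargs": {
  "steps": [
    {"x": 0,"y": 0,"z": 0.02,"rx": 0,"ry": 0,"rz": 0,"hand": 0.03},
    {"x": 0,"y": 0,"z": 0.04,"rx": 0,"ry": 0,"rz": 0,"hand": 0.03},
    {"x": 0,"y": 0,"z": 0.02,"rx": 0,"ry": 0,"rz": 0,"hand": 0.03}
  ]
}}

```text
time: 14.98
tool_pos: [0.4855, -0.1389, 0.1487]
ee_rot: [-1.572, -0.001, 0.116]
wrist_force: [-0.2, 0.3, -2.5]
width: 0.0492
```

{"fn": "play_rows", "kwargs": {
  "steps": [
    {"x": 0,"y": 0.03,"z": 0,"rx": 0,"ry": 0,"rz": 0,"hand": 0.03},
    {"x": 0,"y": 0.052,"z": 0,"rx": 0,"ry": 0,"rz": 0,"hand": 0.03},
    {"x": 0,"y": 0.055,"z": 0,"rx": 0,"ry": 0,"rz": 0,"hand": 0.03},
    {"x": 0,"y": 0.055,"z": 0,"rx": 0,"ry": 0,"rz": 0,"hand": 0.03},
    {"x": -0.01,"y": 0.055,"z": 0,"rx": 0,"ry": 0,"rz": 0,"hand": 0.03},
    {"x": -0.015,"y": 0.055,"z": 0,"rx": 0,"ry": 0,"rz": 0,"hand": 0.03},
    {"x": -0.015,"y": 0.052,"z": 0,"rx": 0,"ry": 0,"rz": 0,"hand": 0.03},
    {"x": -0.01,"y": 0.05,"z": 0,"rx": 0,"ry": 0,"rz": 0,"hand": 0.03}
  ]
}}

```text
time: 15.98
tool_pos: [0.4338, 0.2667, 0.1464]
ee_rot: [-1.571, 0.001, 0.116]
wrist_force: [1.3, 0.1, -1.8]
width: 0.0491
```

{"fn": "play_rows", "kwargs": {
  "steps": [
    {"x": -0.0105,"y": 0.04,"z": -0.01,"rx": 0,"ry": 0,"rz": 0,"hand": 0.03},
    {"x": 0,"y": 0,"z": -0.03,"rx": 0,"ry": 0,"rz": 0,"hand": 0.03},
    {"x": 0,"y": 0,"z": -0.025,"rx": 0,"ry": 0,"rz": 0,"hand": 0.03},
    {"x": 0,"y": 0,"z": -0.015,"rx": 0,"ry": 0,"rz": 0,"hand": 0.03},
    {"x": 0,"y": 0,"z": 0,"rx": 0,"ry": 0,"rz": 0,"hand": 0.03},
    {"x": 0,"y": 0,"z": 0,"rx": 0,"ry": 0,"rz": 0,"hand": 0.03}
  ]
}}

```text
time: 16.73
tool_pos: [0.4254, 0.3056, 0.0682]
ee_rot: [-1.57, -0.002, 0.116]
wrist_force: [-0.2, -0.4, -1.2]
width: 0.0488
```

Grasped at 0.068, so it releases at 0.057.

{"fn": "play_rows", "kwargs": {
  "steps": [
    {"x": 0,"y": 0,"z": -0.011,"rx": 0,"ry": 0,"rz": 0,"hand": 0.03},
    {"x": 0,"y": 0,"z": 0,"rx": 0,"ry": 0,"rz": 0,"hand": 0.03},
    {"x": 0,"y": 0,"z": 0,"rx": 0,"ry": 0,"rz": 0,"hand": 0.094},
    {"x": 0,"y": 0,"z": 0,"rx": 0,"ry": 0,"rz": 0,"hand": 0.094},
    {"x": 0,"y": 0,"z": 0,"rx": 0,"ry": 0,"rz": 0,"hand": 0.094},
    {"x": 0,"y": 0,"z": 0,"rx": 0,"ry": 0,"rz": 0,"hand": 0.094},
    {"x": 0,"y": 0,"z": 0.04,"rx": 0,"ry": 0,"rz": 0,"hand": 0.094},
    {"x": 0,"y": 0,"z": 0.06,"rx": 0,"ry": 0,"rz": 0,"hand": 0.094}
  ]
}}

```text
time: 17.73
tool_pos: [0.4231, 0.3045, 0.1548]
ee_rot: [-1.573, 0.005, 0.116]
wrist_force: [0.6, 1.3, 0.5]
width: 0.0939
```

Run:
```python
from h import *
o=robot.get_obs(); print(o['time'],o['tool_pos'],o['ee_rot'])
for n in ['top','side']:
    s=snapshot(n); save(n+'2',s['color']); np.save('pics/%s2.npy'%n,s,allow_pickle=True)
```

```text
17.725 [0.42307992 0.30447478 0.1547554 ] [-1.57310299  0.00533905  0.11599617]
```

View pics/top2.png

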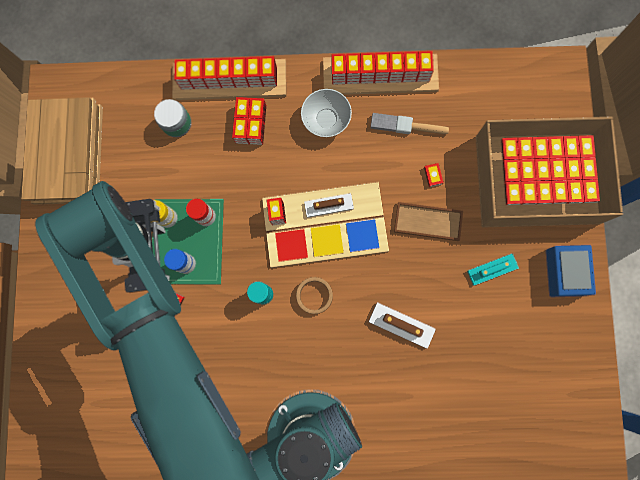

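View pics/side2.png

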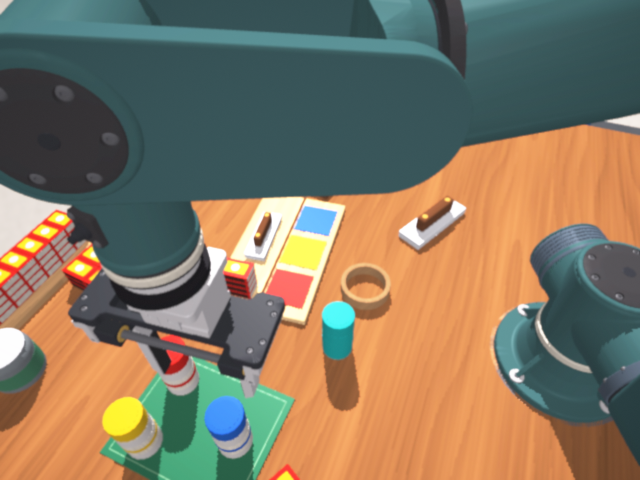

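All three jars stand upright on the mat, at (165,211), (200,210) and (177,262). The pads, block and tray are now clear in the top view, so I measure them from contours.

```bash
cat > m2.py <<'E'
from h import *
s=np.load('pics/top2.npy',allow_pickle=True).item()
H=hsv(s); hh,ss,vv=H[...,0],H[...,1],H[...,2]
img=s['color'].copy()
def comp(m,box,z,name,op=0):
    u0,v0,u1,v1=box; M=np.zeros(m.shape,np.uint8); M[v0:v1,u0:u1]=m[v0:v1,u0:u1]
    if op: M=cv2.morphologyEx(M,cv2.MORPH_CLOSE,np.ones((op,op)))
    k,lab,st,_=cv2.connectedComponentsWithStats(M); i=1+st[1:,4].argmax()
    cs=cv2.findContours((lab==i).astype(np.uint8),cv2.RETR_EXTERNAL,cv2.CHAIN_APPROX_NONE)[0]; c=max(cs,key=len)
    cv2.drawContours(img,[c],-1,(255,0,255),1)
    M=(lab==i); v,u=np.nonzero(M); p=plane(s,np.c_[u,v],z)[:,:2].mean(0)
    print(name,'n',st[i,4],'centroid',np.round(p*1000,1),'rect',rect(plane(s,c.reshape(-1,2),z)))
comp(((hh<6)|(hh>174))&(ss>150),(272,222,312,270),.014,'pad_red')
comp((hh>22)&(hh<34)&(ss>150),(308,218,348,262),.014,'pad_yel')
comp((hh>100)&(hh<125)&(ss>130),(342,214,384,256),.014,'pad_blue')
comp((ss<60)&(vv>120)|((vv<110)&(hh<25)),(300,186,360,222),.024,'plate',3)
comp((vv<125)&(hh<20)&(ss>110),(309,192,348,216),.048,'handle')
P=cloud(s)
q=P[186:222,300:360].reshape(-1,3); 
t=q[(q[:,2]>.040)&(q[:,2]<.055)]; print('handle cloud',len(t),rect(t),np.round(t.mean(0)*1000,1))
t=q[(q[:,2]>.0195)&(q[:,2]<.055)]; print('plate cloud',len(t),rect(t))
q=P[190:255,380:475].reshape(-1,3); t=q[(q[:,2]>.010)&(q[:,2]<.02)]; print('tray rim cloud',len(t),rect(t))
t=q[(q[:,2]>.003)&(q[:,2]<.0075)]; print('tray floor cloud',len(t),rect(t))
comp((vv<105)&(hh<20),(380,192,475,250),.014,'tray dark')
comp(vv>=0,(0,0,640,480),.0,'x') if 0 else None
b=P[180:270,255:395].reshape(-1,3); t=b[(b[:,2]>.009)&(b[:,2]<.0135)]; print('board',rect(t))
save('an2',cv2.resize(img[175:275,250:480],None,fx=3.4,fy=3.4,interpolation=cv2.INTER_NEAREST))
E
python3 m2.py
```

```text
pad_red n 829 centroid [464.9  38.8] rect (array([464.8,  38.8]), array([72.5, 73.1]), 6.3)
pad_yel n 847 centroid [474.6 -50.9] rect (array([475. , -50.9]), array([73.7, 73.7]), 6.4)
pad_blue n 827 centroid [ 485.  -139.9] rect (array([ 484.8, -140. ]), array([72.1, 73. ]), 6.7)
plate n 770 centroid [562. -57.] rect (array([562.7, -57.3]), array([ 43.2, 120.9]), 8.7)
handle n 165 centroid [561.  -57.9] rect (array([561.3, -57.8]), array([16. , 72.9]), 8.9)
handle cloud 209 (array([562.5, -57.2]), array([17.2, 75.4]), 8.8) [561.7 -56.9  47.1]
plate cloud 734 (array([563.1, -57.2]), array([ 71.8, 119.3]), 8.8)
tray rim cloud 677 (array([ 509.5, -288.3]), array([206. , 145.3]), 87.9)
tray floor cloud 1521 (array([ 516.4, -305.3]), array([239.2, 165.5]), 88.4)
tray dark n 1515 centroid [ 523.3 -360. ] rect (array([ 526. , -316.6]), array([209.2, 136.6]), 86.5)
board (array([515.8, -43.2]), array([180.8, 346.7]), 6.3)
```

View pics/an2.png

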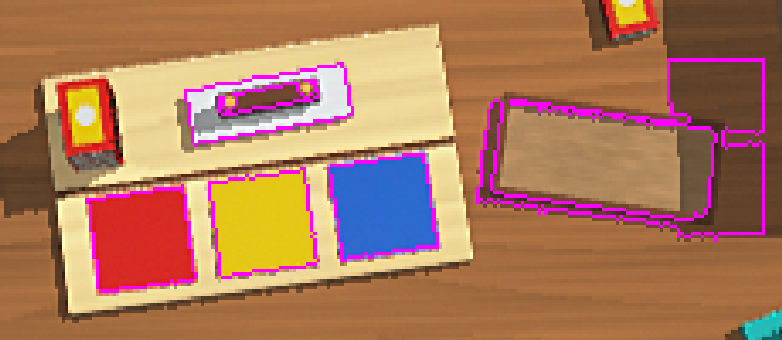

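Run:
```python
from h import *
s=np.load('pics/top2.npy',allow_pickle=True).item()
c=s['color'][192:252,380:474].astype(float)*1.6
c=np.clip(c,0,255).astype(np.uint8)
save('tray',cv2.resize(c,None,fx=8,fy=8,interpolation=cv2.INTER_NEAREST))
s=np.load('pics/side0.npy',allow_pickle=True).item()
c=np.clip(s['color'][135:205,290:370].astype(float)*1.4,0,255).astype(np.uint8)
save('tray_s',cv2.resize(c,None,fx=8,fy=8,interpolation=cv2.INTER_NEAREST))
```

```text
(no output)
```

View pics/tray.png

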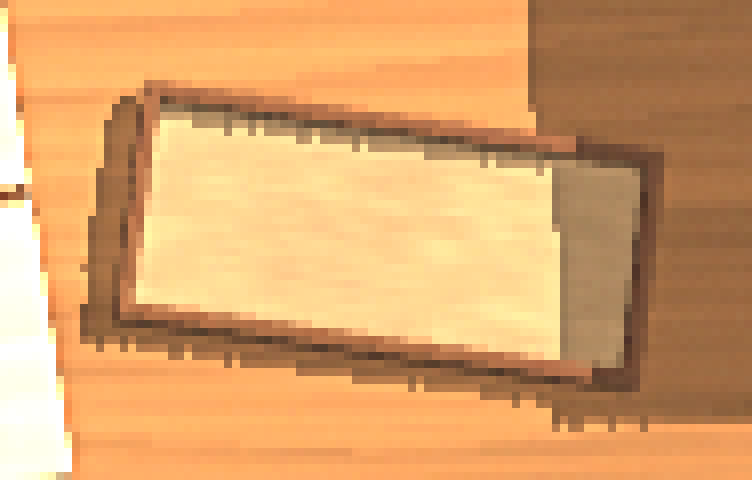

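The tray crop shows rim corners, in crop pixels, at about (147,84), (662,151), (638,388) and (115,320).

Run:
```python
from h import *
s=np.load('pics/top2.npy',allow_pickle=True).item()
c=np.array([(147,84),(662,151),(638,388),(115,320)])/8-.5+[380,192]
p=plane(s,c,.014)[:,:2]; print(np.round(p*1000,1),np.round(p.mean(0)*1000,1),[round(np.linalg.norm(p[i]-p[i-1])*1000,1) for i in range(4)])
d=(p[0]+p[3]-p[1]-p[2]); print('yaw',np.arctan2(-d[0],d[1]))
b=p.mean(0)
print('move block->tray',(b-[.562,-.0573])*1000)
```

```text
[[ 567.2 -232.6]
 [ 541.2 -392.9]
 [ 466.1 -381.1]
 [ 491.9 -219.5]] [ 516.6 -306.5] [np.float64(76.4), np.float64(162.5), np.float64(76.0), np.float64(163.7)]
yaw -0.15954828076737393
move block->tray [ -45.38636264 -249.21996978]
```

View pics/tray_s.png

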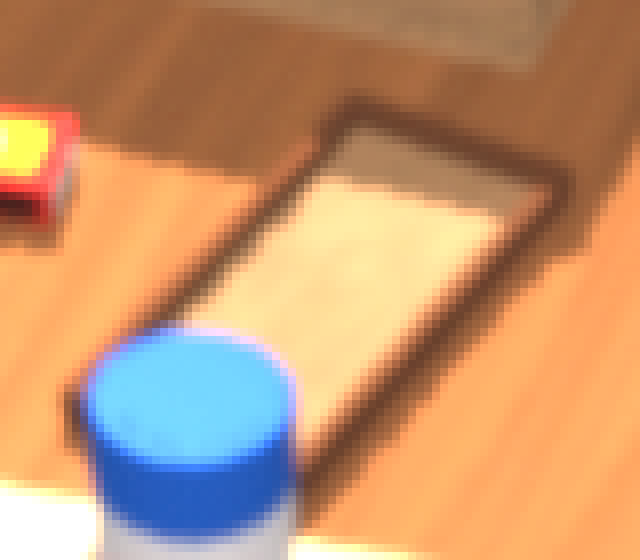

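{"fn": "play_rows", "kwargs": {
  "steps": [
    {"x": 0.0,"y": -0.045,"z": 0.01,"rx": 0,"ry": 0,"rz": 0,"hand": 0.06},
    {"x": 0.02,"y": -0.05,"z": 0.01,"rx": 0,"ry": 0,"rz": 0,"hand": 0.06},
    {"x": 0.02,"y": -0.05,"z": 0,"rx": 0,"ry": 0,"rz": 0.01,"hand": 0.06},
    {"x": 0.02,"y": -0.05,"z": 0,"rx": 0,"ry": 0,"rz": 0.01,"hand": 0.06},
    {"x": 0.02,"y": -0.05,"z": 0,"rx": 0,"ry": 0,"rz": 0.01,"hand": 0.06},
    {"x": 0.02,"y": -0.05,"z": 0,"rx": 0,"ry": 0,"rz": 0.007,"hand": 0.06},
    {"x": 0.02,"y": -0.045,"z": 0,"rx": 0,"ry": 0,"rz": 0,"hand": 0.06},
    {"x": 0.017,"y": -0.023,"z": 0,"rx": 0,"ry": 0,"rz": 0,"hand": 0.06}
  ]
}}

```text
time: 18.82
tool_pos: [0.5619, -0.0602, 0.1754]
ee_rot: [-1.571, 0.001, 0.15]
wrist_force: [-0.6, 0.5, 0.3]
width: 0.0599
```

{"fn": "play_rows", "kwargs": {
  "steps": [
    {"x": 0,"y": 0,"z": -0.035,"rx": 0,"ry": 0,"rz": 0,"hand": 0.06},
    {"x": 0,"y": 0,"z": -0.04,"rx": 0,"ry": 0,"rz": 0,"hand": 0.06},
    {"x": 0,"y": 0,"z": 0,"rx": 0,"ry": 0,"rz": 0,"hand": 0.06},
    {"x": 0,"y": 0,"z": 0,"rx": 0,"ry": 0,"rz": 0,"hand": 0.06}
  ]
}}

```text
time: 19.32
tool_pos: [0.5623, -0.0577, 0.1024]
ee_rot: [-1.571, -0.002, 0.153]
wrist_force: [0.9, 0.6, 0.6]
width: 0.0601
```

Run:
```python
from h import *
o=robot.get_obs(); print(o['time'],o['tool_pos'],o['ee_rot'])
s=snapshot('wrist'); save('w3',s['color'])
```

```text
19.325 [ 0.56229931 -0.05768418  0.10239582] [-1.57134106 -0.00162737  0.15311718]
```

View pics/w3.png

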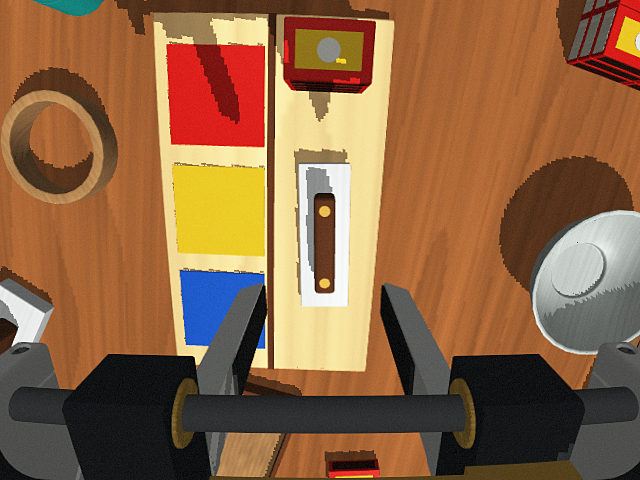

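The handle at (324,243) is centred between the jaws and parallel to them. I descend and grip.

{"fn": "play_rows", "kwargs": {
  "steps": [
    {"x": 0,"y": 0,"z": -0.035,"rx": 0,"ry": 0,"rz": 0,"hand": 0.06},
    {"x": 0,"y": 0,"z": -0.03,"rx": 0,"ry": 0,"rz": 0,"hand": 0.06},
    {"x": 0,"y": 0,"z": -0.0095,"rx": 0,"ry": 0,"rz": 0,"hand": 0.06},
    {"x": 0,"y": 0,"z": 0,"rx": 0,"ry": 0,"rz": 0,"hand": 0.06}
  ]
}}

```text
time: 19.88
tool_pos: [0.5623, -0.0577, 0.0278]
ee_rot: [-1.571, -0.001, 0.153]
wrist_force: [0.4, -0.3, -0.1]
width: 0.0599
```

{"fn": "play_rows", "kwargs": {
  "steps": [
    {"x": 0,"y": 0,"z": 0,"rx": 0,"ry": 0,"rz": 0,"hand": 0.004},
    {"x": 0,"y": 0,"z": 0,"rx": 0,"ry": 0,"rz": 0,"hand": 0.004},
    {"x": 0,"y": 0,"z": 0,"rx": 0,"ry": 0,"rz": 0,"hand": 0.004},
    {"x": 0,"y": 0,"z": 0,"rx": 0,"ry": 0,"rz": 0,"hand": 0.004},
    {"x": 0,"y": 0,"z": 0,"rx": 0,"ry": 0,"rz": 0,"hand": 0.004},
    {"x": 0,"y": 0,"z": 0,"rx": 0,"ry": 0,"rz": 0,"hand": 0.004}
  ]
}}

```text
time: 20.62
tool_pos: [0.5616, -0.0576, 0.0266]
ee_rot: [-1.571, 0.0, 0.153]
wrist_force: [1.4, 0.2, -0.3]
width: 0.0051
```

Run:
```python
from h import *
for n in ['top','wrist','side']:
    s=snapshot(n); save(n+'4',s['color']); np.save('pics/%s4.npy'%n,s,allow_pickle=True)
    if n=='side': save('side4c',cv2.resize(s['color'][120:340,130:430],None,fx=2.6,fy=2.6))
print(robot.get_obs())
```

```text
{'time': 20.775, 'joint_positions': array([-2.02710444e-01,  1.93235648e-01,  1.54798518e+00,  3.13096203e-05,
        1.40037393e+00, -3.55698157e-01]), 'qvel': array([-0.00024087, -0.00082838,  0.001496  , -0.00068088,  0.00112921,
        0.00031142]), 'joint_torque': array([-1.07567212e-03, -3.65604222e+01, -2.83051676e+01,  6.31251046e-02,
        4.18114825e-02, -6.16092052e-06]), 'tool_pos': array([ 0.5615998 , -0.05763233,  0.02660064]), 'ee_rot': array([-1.57076667e+00, -8.77021372e-06,  1.52982403e-01]), 'wrist_force': array([-0.61884272, -0.13505354,  0.01442812]), 'wrist_torque': array([-0.07183039, -0.069972  , -0.0268285 ]), 'width': 0.004056177615339572}
```

View pics/wrist4.png

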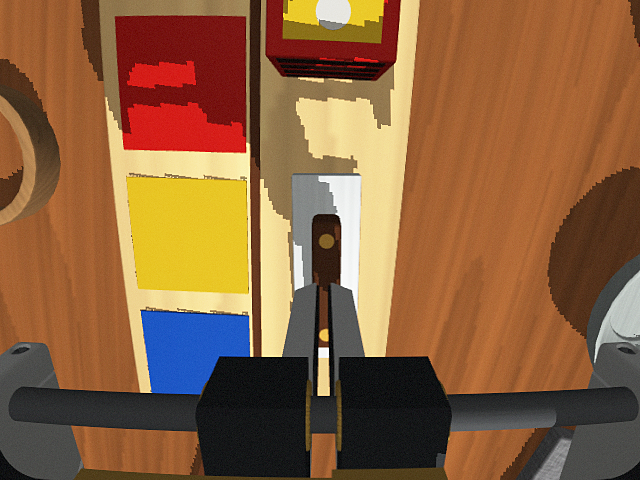

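View pics/side4c.png

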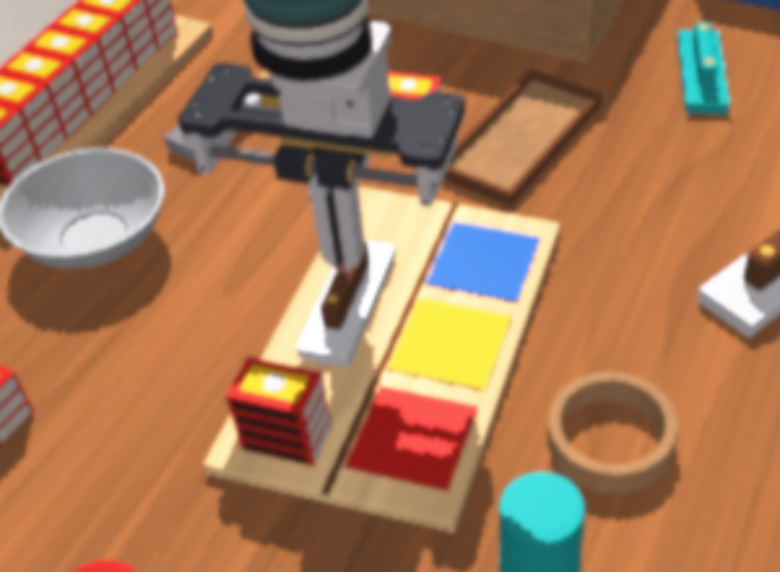

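Run:
```python
from h import *
s=np.load('pics/wrist4.npy',allow_pickle=True).item(); P=cloud(s)
for uv in [(326,242),(312,288),(340,288),(308,300),(345,300),(300,320),(350,320),(290,345),(326,335),(325,350),(310,200),(330,165),(185,230),(190,330)]:
    print('w',uv,np.round(P[uv[1],uv[0]]*1000,1))
s=np.load('pics/side4.npy',allow_pickle=True).item(); P=cloud(s)
for c in [(345,262),(350,268),(335,262),(360,268),(345,225),(345,180),(345,290),(332,312),(325,340)]:
    uv=(int(c[0]/2.6+130),int(c[1]/2.6+120)); print('s',uv,np.round(P[uv[1],uv[0]]*1000,1),s['color'][uv[1],uv[0]])
```

```text
w (326, 242) [559.2 -30.   48.1]
w (312, 288) [555.1 -50.   64.8]
w (340, 288) [568.8 -47.1  66.6]
w (308, 300) [553.6 -49.6  80. ]
w (345, 300) [570.6 -47.3  79.3]
w (300, 320) [551.  -50.4  98.4]
w (350, 320) [571.7 -47.5  97.9]
w (290, 345) [548.5 -50.6 117.9]
w (326, 335) [567.7 -84.4  49.3]
w (325, 350) [ 571.4 -110.6   23.8]
w (310, 200) [547.5 -13.5  24. ]
w (330, 165) [556.1   7.2  13.9]
w (185, 230) [472.9 -45.6  14.4]
w (190, 330) [ 479.6 -115.    15.8]
s (262, 220) [555.9 -50.5  69.6] [110 102 103]
s (264, 223) [552.7 -50.9  62.4] [136 116 112]
s (258, 220) [563.5 -48.6  68.6] [121 116 119]
s (268, 223) [554.4 -67.8  46.1] [63 41 30]
s (262, 206) [551.3 -50.2 107.3] [141 136 139]
s (262, 189) [533.5 -29.6 170. ] [42 39 39]
s (262, 231) [554.7 -42.9  47.6] [70 44 31]
s (257, 240) [555.1 -21.9  43.1] [71 43 30]
s (255, 250) [558.2 -14.2  21.4] [173 170 176]
```

Run:
```python
from h import *
s=np.load('pics/side4.npy',allow_pickle=True).item(); P=cloud(s)
for u in (256,259,262,264,266):
    print(u,[(v,int(P[v,u,0]*1000),int(P[v,u,1]*1000),int(P[v,u,2]*1000)) for v in range(214,236,1)])
c=s['color'][190:265,230:300]; save('s4z',cv2.resize(c,None,fx=8,fy=8,interpolation=cv2.INTER_NEAREST))
s=np.load('pics/wrist4.npy',allow_pickle=True).item(); P=cloud(s)
for u in (310,314,340,346): print('w',u,[(v,int(P[v,u,1]*1000),int(P[v,u,2]*1000)) for v in range(278,300,2)])
```

```text
256 [(214, 565, -47, 84), (215, 566, -48, 80), (216, 565, -47, 79), (217, 566, -48, 75), (218, 566, -47, 73), (219, 567, -47, 70), (220, 568, -48, 66), (221, 568, -49, 63), (222, 597, -91, 11), (223, 596, -88, 11), (224, 594, -85, 12), (225, 594, -84, 9), (226, 591, -79, 12), (227, 590, -78, 10), (228, 582, -65, 24), (229, 580, -62, 24), (230, 579, -59, 25), (231, 564, -38, 48), (232, 563, -35, 48), (233, 563, -35, 45), (234, 561, -30, 48), (235, 559, -28, 48)]
259 [(214, 561, -52, 81), (215, 562, -53, 77), (216, 561, -51, 77), (217, 561, -51, 74), (218, 561, -49, 73), (219, 561, -49, 70), (220, 563, -51, 66), (221, 564, -52, 62), (222, 563, -51, 60), (223, 562, -49, 60), (224, 568, -57, 48), (225, 568, -56, 45), (226, 565, -51, 49), (227, 565, -50, 46), (228, 564, -48, 46), (229, 562, -45, 47), (230, 562, -44, 45), (231, 559, -40, 48), (232, 559, -39, 46), (233, 557, -36, 47), (234, 555, -32, 48), (235, 555, -31, 46)]
262 [(214, 554, -51, 84), (215, 554, -50, 83), (216, 554, -50, 80), (217, 554, -49, 79), (218, 555, -50, 75), (219, 555, -50, 72), (220, 555, -50, 69), (221, 557, -52,
[... 1265 characters left out ...]
2, 23), (282, -63, 24), (284, -65, 24), (286, -49, 63), (288, -49, 67), (290, -49, 68), (292, -49, 70), (294, -49, 72), (296, -49, 74), (298, -49, 77)]
w 314 [(278, -51, 47), (280, -52, 47), (282, -53, 48), (284, -49, 61), (286, -49, 63), (288, -48, 67), (290, -48, 69), (292, -49, 71), (294, -48, 74), (296, -48, 76), (298, -49, 77)]
w 340 [(278, -49, 47), (280, -50, 46), (282, -52, 46), (284, -53, 46), (286, -47, 62), (288, -47, 66), (290, -47, 69), (292, -47, 70), (294, -47, 72), (296, -46, 76), (298, -47, 77)]
w 346 [(278, -57, 25), (280, -59, 23), (282, -59, 25), (284, -61, 24), (286, -62, 24), (288, -46, 66), (290, -47, 67), (292, -47, 69), (294, -47, 71), (296, -47, 74), (298, -47, 77)]
```

View pics/s4z.png

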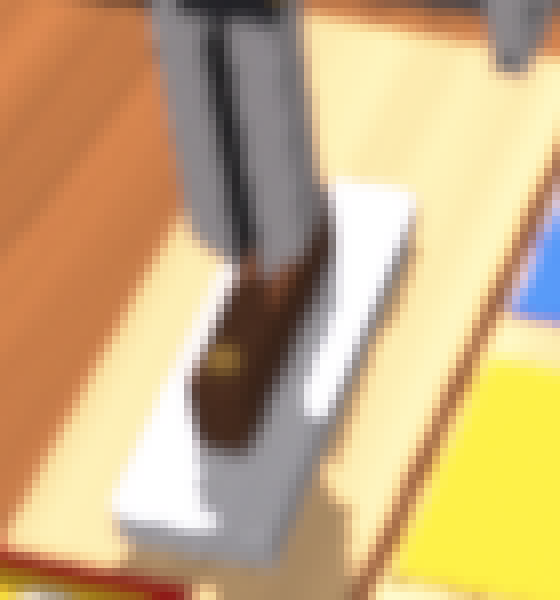

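Run:
```python
from h import *
s=np.load('pics/wrist0.npy',allow_pickle=True).item(); P=cloud(s)
for u in (225,231,418,425,450,205): print('w0 (tool z .1723)',u,[(v,*(int(a*1000) for a in P[v,u])) for v in range(280,320,4)])
s=np.load('pics/side2.npy',allow_pickle=True).item(); P=cloud(s)
for u in (250,254,258): print('s2 (tool z .1548)',u,[(v,*(int(a*1000) for a in P[v,u])) for v in range(360,400,4)])
s=np.load('pics/wrist4.npy',allow_pickle=True).item(); print(s['T'][2,3])
```

```text
w0 (tool z .1723) 225 [(280, 42, -444, 0), (284, 137, -480, 206), (288, 137, -481, 212), (292, 136, -482, 214), (296, 136, -483, 218), (300, 136, -484, 221), (304, 133, -484, 221), (308, 132, -485, 222), (312, 130, -485, 223), (316, 128, -486, 222)]
w0 (tool z .1723) 231 [(280, 43, -451, 0), (284, 38, -452, 0), (288, 137, -484, 209), (292, 134, -484, 208), (296, 133, -485, 210), (300, 130, -485, 210), (304, 128, -485, 210), (308, 127, -486, 211), (312, 124, -486, 211), (316, 123, -487, 212)]
w0 (tool z .1723) 418 [(280, 96, -651, 0), (284, 162, -576, 206), (288, 161, -576, 208), (292, 161, -575, 213), (296, 159, -575, 215), (300, 157, -575, 215), (304, 155, -576, 216), (308, 153, -576, 216), (312, 152, -577, 217), (316, 150, -578, 217)]
w0 (tool z .1723) 425 [(280, 98, -659, 0), (284, 94, -661, 0), (288, 163, -578, 212), (292, 163, -577, 217), (296, 162, -576, 220), (300, 161, -575, 223), (304, 161, -575, 227), (308, 159, -575, 227), (312, 157, -575, 228), (316, 156, -576, 229)]
w0 (tool z .1723) 450 [(280, 105, -686, 0), (284, 101, -688, 0), (288, 97, -689, 0), (292, 92, -691, 0), (
[... 413 characters left out ...]
 339), (364, 343, 328, 334), (368, 343, 328, 327), (372, 344, 328, 319), (376, 345, 328, 312), (380, 346, 329, 306), (384, 367, 307, 236), (388, 368, 308, 227), (392, 371, 307, 214), (396, 372, 308, 205)]
s2 (tool z .1548) 254 [(360, 339, 325, 339), (364, 339, 327, 335), (368, 339, 328, 330), (372, 341, 328, 322), (376, 342, 327, 313), (380, 343, 328, 305), (384, 343, 328, 298), (388, 368, 302, 216), (392, 368, 304, 210), (396, 430, 238, 4)]
s2 (tool z .1548) 258 [(360, 337, 324, 339), (364, 336, 326, 335), (368, 337, 326, 329), (372, 337, 327, 324), (376, 343, 322, 301), (380, 370, 291, 212), (384, 433, 218, 4), (388, 430, 224, 4), (392, 428, 230, 3), (396, 425, 235, 2)]
0.23805830532919306
```

Both cameras put the fingertips at z≈0.060 where the state says 0.027, and the first wrist picture shows the same (0.206 against 0.172). So the real tips sit about 33 mm above the reported TCP, and the jaws closed above the handle. I'll correct for that: reopen and descend to a reported z of about -0.003.

{"fn": "play_rows", "kwargs": {
  "steps": [
    {"x": 0,"y": 0,"z": 0,"rx": 0,"ry": 0,"rz": 0,"hand": 0.06},
    {"x": 0,"y": 0,"z": 0,"rx": 0,"ry": 0,"rz": 0,"hand": 0.06},
    {"x": 0,"y": 0,"z": 0,"rx": 0,"ry": 0,"rz": 0,"hand": 0.06},
    {"x": 0,"y": 0,"z": 0,"rx": 0,"ry": 0,"rz": 0,"hand": 0.06},
    {"x": 0,"y": 0,"z": -0.01,"rx": 0,"ry": 0,"rz": 0,"hand": 0.06},
    {"x": 0,"y": 0,"z": -0.01,"rx": 0,"ry": 0,"rz": 0,"hand": 0.06},
    {"x": 0,"y": 0,"z": 0,"rx": 0,"ry": 0,"rz": 0,"hand": 0.06}
  ]
}}

```text
time: 21.65
tool_pos: [0.5602, -0.0574, 0.0048]
ee_rot: [-1.57, 0.003, 0.153]
wrist_force: [0.4, -0.0, -0.3]
width: 0.0598
```

Run:
```python
from h import *
o=robot.get_obs(); print(o['tool_pos'],o['width'],o['wrist_force'])
s=snapshot('wrist'); save('w5',s['color']); P=cloud(s)
for u in range(262,272,3): print('w',u,[(v,*(int(a*1000) for a in P[v,u])) for v in range(278,300,2)])
s=snapshot('side'); save('s5z',cv2.resize(s['color'][180:265,220:310],None,fx=7,fy=7,interpolation=cv2.INTER_NEAREST))
```

```text
[ 0.5602241  -0.05736179  0.00476827] 0.05982014281452285 [ 0.42530777 -0.01020307 -0.34869141]
w 262 [(278, 525, -60, 13), (280, 525, -62, 12), (282, 525, -64, 12), (284, 528, -53, 38), (286, 528, -54, 39), (288, 528, -54, 40), (290, 529, -54, 43), (292, 529, -54, 45), (294, 529, -54, 47), (296, 529, -55, 47), (298, 530, -56, 49)]
w 265 [(278, 526, -61, 12), (280, 526, -62, 11), (282, 526, -63, 12), (284, 526, -65, 11), (286, 529, -54, 38), (288, 530, -54, 39), (290, 530, -56, 39), (292, 530, -57, 39), (294, 530, -57, 40), (296, 530, -58, 40), (298, 530, -59, 41)]
w 268 [(278, 528, -60, 12), (280, 528, -62, 11), (282, 528, -63, 11), (284, 528, -64, 11), (286, 528, -66, 11), (288, 528, -68, 10), (290, 529, -68, 12), (292, 529, -69, 12), (294, 529, -71, 11), (296, 529, -72, 11), (298, 529, -73, 12)]
w 271 [(278, 530, -60, 12), (280, 530, -61, 12), (282, 530, -63, 11), (284, 530, -63, 13), (286, 530, -65, 12), (288, 530, -66, 12), (290, 531, -68, 12), (292, 531, -69, 12), (294, 531, -70, 12), (296, 531, -72, 11), (298, 531, -73, 11)]
```

View pics/w5.png

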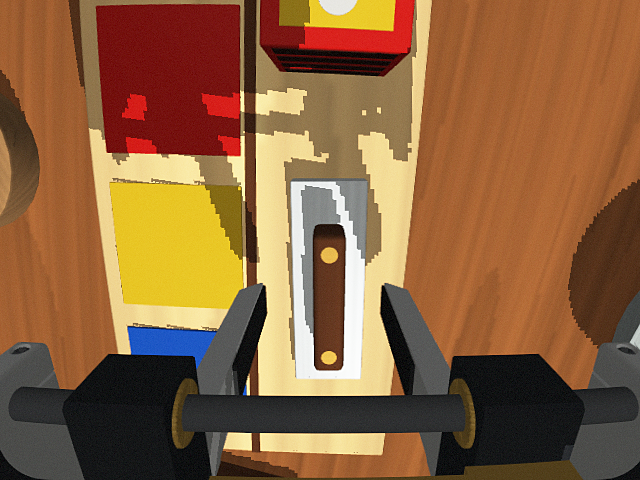

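View pics/s5z.png

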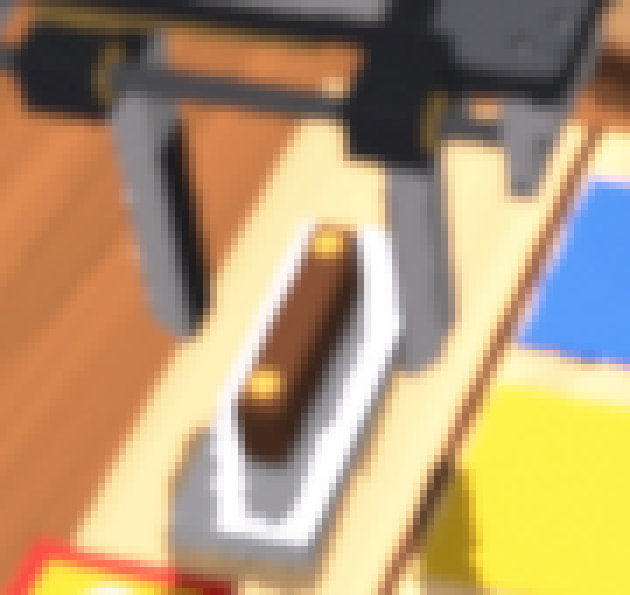

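The tips are now beside the handle at z≈0.038. I go 9 mm lower and grip.

{"fn": "play_rows", "kwargs": {
  "steps": [
    {"x": 0,"y": 0,"z": -0.005,"rx": 0,"ry": 0,"rz": 0,"hand": 0.06},
    {"x": 0,"y": 0,"z": -0.004,"rx": 0,"ry": 0,"rz": 0,"hand": 0.06},
    {"x": 0,"y": 0,"z": 0,"rx": 0,"ry": 0,"rz": 0,"hand": 0.004},
    {"x": 0,"y": 0,"z": 0,"rx": 0,"ry": 0,"rz": 0,"hand": 0.004},
    {"x": 0,"y": 0,"z": 0,"rx": 0,"ry": 0,"rz": 0,"hand": 0.004},
    {"x": 0,"y": 0,"z": 0,"rx": 0,"ry": 0,"rz": 0,"hand": 0.004},
    {"x": 0,"y": 0,"z": 0,"rx": 0,"ry": 0,"rz": 0,"hand": 0.004},
    {"x": 0,"y": 0,"z": 0,"rx": 0,"ry": 0,"rz": 0,"hand": 0.004}
  ]
}}

```text
time: 22.75
tool_pos: [0.5621, -0.0576, -0.0022]
ee_rot: [-1.571, -0.001, 0.153]
wrist_force: [1.5, 0.3, -0.1]
width: 0.0156
```

{"fn": "play_rows", "kwargs": {
  "steps": [
    {"x": 0,"y": 0,"z": 0.02,"rx": 0,"ry": 0,"rz": 0,"hand": 0.004},
    {"x": 0,"y": 0,"z": 0.03,"rx": 0,"ry": 0,"rz": 0,"hand": 0.004},
    {"x": 0,"y": 0,"z": 0.02,"rx": 0,"ry": 0,"rz": 0,"hand": 0.004},
    {"x": -0.005,"y": -0.03,"z": 0,"rx": 0,"ry": 0,"rz": -0.04,"hand": 0.004},
    {"x": -0.0085,"y": -0.045,"z": 0,"rx": 0,"ry": 0,"rz": -0.06,"hand": 0.004},
    {"x": -0.0085,"y": -0.05,"z": 0,"rx": 0,"ry": 0,"rz": -0.06,"hand": 0.004},
    {"x": -0.0085,"y": -0.05,"z": 0,"rx": 0,"ry": 0,"rz": -0.06,"hand": 0.004},
    {"x": -0.0085,"y": -0.045,"z": 0,"rx": 0,"ry": 0,"rz": -0.06,"hand": 0.004}
  ]
}}

```text
time: 23.75
tool_pos: [0.5213, -0.2788, 0.0665]
ee_rot: [-1.57, 0.002, -0.129]
wrist_force: [2.1, -0.2, -2.2]
width: 0.0156
```

{"fn": "play_rows", "kwargs": {
  "steps": [
    {"x": -0.0065,"y": -0.029,"z": 0,"rx": 0,"ry": 0,"rz": -0.033,"hand": 0.004},
    {"x": 0,"y": 0,"z": -0.02,"rx": 0,"ry": 0,"rz": 0,"hand": 0.004},
    {"x": 0,"y": 0,"z": -0.015,"rx": 0,"ry": 0,"rz": 0,"hand": 0.004},
    {"x": 0,"y": 0,"z": 0,"rx": 0,"ry": 0,"rz": 0,"hand": 0.004},
    {"x": 0,"y": 0,"z": 0,"rx": 0,"ry": 0,"rz": 0,"hand": 0.004}
  ]
}}

```text
time: 24.38
tool_pos: [0.5164, -0.3062, 0.0328]
ee_rot: [-1.571, -0.0, -0.159]
wrist_force: [0.8, -0.2, -3.5]
width: 0.0157
```

Run:
```python
from h import *
o=robot.get_obs(); print(o['time'],o['tool_pos'],o['ee_rot'],o['width'],o['wrist_force'])
s=snapshot('wrist'); save('w6',s['color'])
s=snapshot('top'); save('t6',cv2.resize(s['color'][160:300,250:500],None,fx=3.2,fy=3.2,interpolation=cv2.INTER_NEAREST))
```

```text
24.375 [ 0.51642061 -0.30617312  0.03282362] [-1.57084653e+00 -1.40944604e-04 -1.59084700e-01] 0.01573450663099252 [ 0.76886608 -0.1675142  -3.47300332]
```

View pics/w6.png

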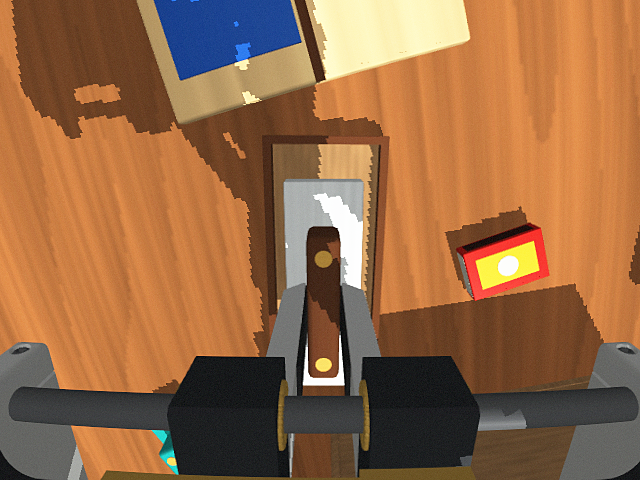

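View pics/t6.png

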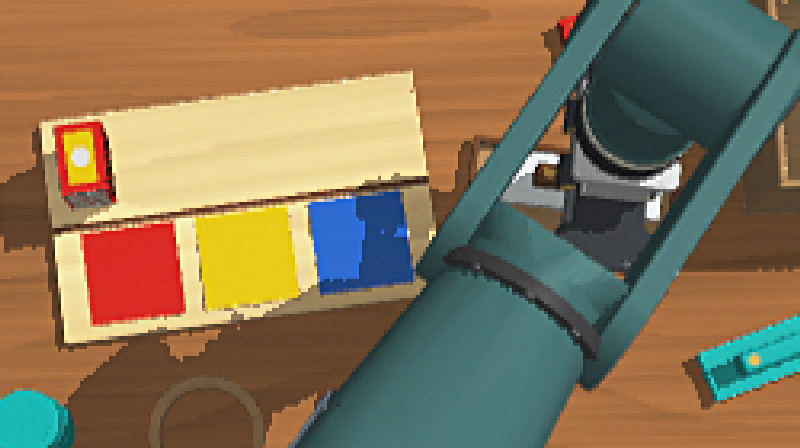

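The block hangs lengthwise over the tray, well centred. I lower it.

{"fn": "play_rows", "kwargs": {
  "steps": [
    {"x": 0,"y": 0,"z": -0.02,"rx": 0,"ry": 0,"rz": 0,"hand": 0.004},
    {"x": 0,"y": 0,"z": -0.015,"rx": 0,"ry": 0,"rz": 0,"hand": 0.004},
    {"x": 0,"y": 0,"z": -0.005,"rx": 0,"ry": 0,"rz": 0,"hand": 0.004},
    {"x": 0,"y": 0,"z": -0.002,"rx": 0,"ry": 0,"rz": 0,"hand": 0.004},
    {"x": 0,"y": 0,"z": 0,"rx": 0,"ry": 0,"rz": 0,"hand": 0.004}
  ]
}}

```text
time: 25.1
tool_pos: [0.5166, -0.307, -0.0087]
ee_rot: [-1.571, -0.001, -0.16]
wrist_force: [0.2, -0.2, -3.0]
width: 0.016
```

{"fn": "play_rows", "kwargs": {
  "steps": [
    {"x": 0,"y": 0,"z": -0.001,"rx": 0,"ry": 0,"rz": 0,"hand": 0.004},
    {"x": 0,"y": 0,"z": 0,"rx": 0,"ry": 0,"rz": 0,"hand": 0.05},
    {"x": 0,"y": 0,"z": 0,"rx": 0,"ry": 0,"rz": 0,"hand": 0.05},
    {"x": 0,"y": 0,"z": 0,"rx": 0,"ry": 0,"rz": 0,"hand": 0.05},
    {"x": 0,"y": 0,"z": 0,"rx": 0,"ry": 0,"rz": 0,"hand": 0.05},
    {"x": 0,"y": 0,"z": 0.03,"rx": 0,"ry": 0,"rz": 0,"hand": 0.05},
    {"x": 0,"y": 0,"z": 0.05,"rx": 0,"ry": 0,"rz": 0,"hand": 0.09},
    {"x": 0,"y": 0,"z": 0.05,"rx": 0,"ry": 0,"rz": 0,"hand": 0.09}
  ]
}}

```text
time: 26.1
tool_pos: [0.5158, -0.3064, 0.1206]
ee_rot: [-1.57, 0.001, -0.16]
wrist_force: [0.4, 0.0, 0.3]
width: 0.0664
```

{"fn": "play_rows", "kwargs": {
  "steps": [
    {"x": -0.03,"y": 0.045,"z": 0,"rx": 0,"ry": 0,"rz": 0.05,"hand": 0.09},
    {"x": -0.03,"y": 0.05,"z": 0,"rx": 0,"ry": 0,"rz": 0.1,"hand": 0.09},
    {"x": -0.02,"y": 0.05,"z": 0,"rx": 0,"ry": 0,"rz": 0.1,"hand": 0.09}
  ]
}}

```text
time: 26.48
tool_pos: [0.435, -0.1604, 0.1198]
ee_rot: [-1.571, -0.001, 0.092]
wrist_force: [0.6, 0.2, 0.5]
width: 0.0899
```

Run:
```python
from h import *
o=robot.get_obs(); print(o['time'],o['tool_pos'],o['ee_rot'],o['width'])
for n in ['top','side']:
    s=snapshot(n); save(n+'7',s['color']); np.save('pics/%s7.npy'%n,s,allow_pickle=True)
```

```text
26.475 [ 0.43504185 -0.16039981  0.11979462] [-1.57088010e+00 -6.35705431e-04  9.21776544e-02] 0.08985757246892696
```

View pics/top7.png

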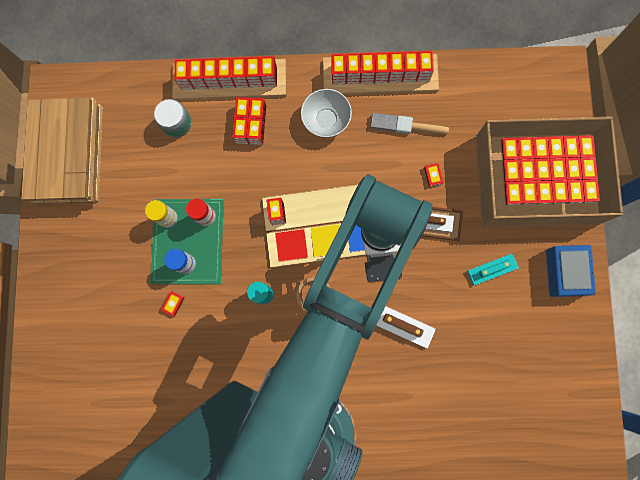

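View pics/side7.png

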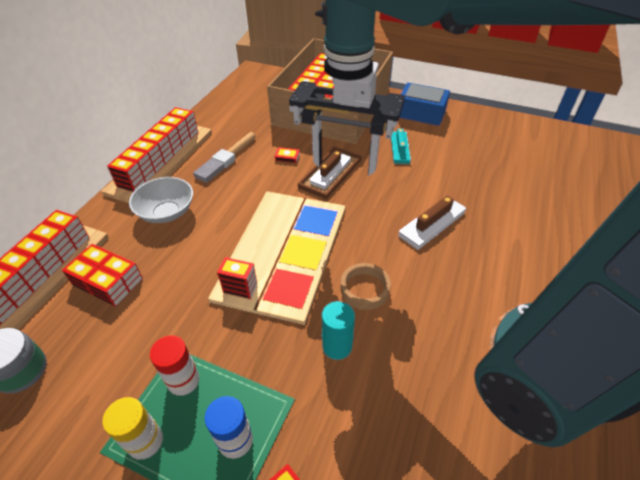

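The block lies in the tray and all three jars are upright on the mat. I measure the lids for regrasping and check the block.

```bash
cat > m3.py <<'E'
from h import *
import sys
def lids(s,zlo,zhi,box):
    H=hsv(s); P=cloud(s); hh,ss=H[...,0],H[...,1]
    out={}
    for c,m in {'red':((hh<6)|(hh>174)),'yellow':(hh>22)&(hh<34),'blue':(hh>100)&(hh<125)}.items():
        t=m&(ss>130)&(P[...,2]>zlo)&(P[...,2]<zhi)&(P[...,0]>box[0])&(P[...,0]<box[1])&(P[...,1]>box[2])&(P[...,1]<box[3])
        t=cv2.morphologyEx(t.astype(np.uint8),cv2.MORPH_OPEN,np.ones((3,3)))
        q=P[t>0]
        if len(q)>20:
            cc,r=cv2.minEnclosingCircle((q[:,:2]*1000).astype(np.float32))
            print(' lid',c,len(q),'z %.4f'%np.median(q[:,2]),'mean',np.round(q.mean(0)[:2]*1000,1),'circ',np.round(cc,1),round(r,1))
if __name__=='__main__':
    for n in ['top','side']:
        s=np.load('pics/%s7.npy'%n,allow_pickle=True).item(); print(n); lids(s,.094,.106,(.3,.65,.18,.42))
    H=hsv(s); P=cloud(s)
    q=P[140:195,295:365].reshape(-1,3); t=q[(q[:,2]>.036)&(q[:,2]<.050)&(q[:,1]>-.37)&(q[:,1]<-.24)&(q[:,0]<.56)&(q[:,0]>.47)]
    print('handle',len(t),rect(t))
    m=(H[...,1]<70)&(H[...,2]>150)&(P[...,2]>.010)&(P[...,2]<.025)&(P[...,0]>.46)&(P[...,0]<.58)&(P[...,1]>-.40)&(P[...,1]<-.21)
    t=P[m]; print('plate',len(t),rect(t),np.median(t[:,2]))
E
python3 m3.py
```

```text
top
 lid red 321 z 0.0989 mean [544.9 256.7] circ [545.4 257.1] 25.2
 lid yellow 289 z 0.0986 mean [544.6 354.3] circ [544.8 355.6] 25.5
 lid blue 328 z 0.0986 mean [424.7 306. ] circ [425.3 306.7] 25.1
side
 lid red 904 z 0.0997 mean [544.1 257.9] circ [545.9 256.5] 25.0
 lid yellow 1189 z 0.0994 mean [542.8 356.1] circ [544.2 354.9] 25.6
 lid blue 1227 z 0.0996 mean [424.4 307.3] circ [425.4 306.2] 25.0
handle 163 (array([ 515.1, -306.5]), array([76.8, 16.3]), 80.4)
plate 296 (array([ 515.6, -306.8]), array([120.5,  40.3]), 80.1) 0.016474793644314867
```

The block is within about 1 mm of the tray centre, flat, with its plate top at 0.0165. Now the jars go back: blue first, since its pad is furthest, then yellow, then red.

{"fn": "play_rows", "kwargs": {
  "steps": [
    {"x": 0,"y": 0.045,"z": 0,"rx": 0,"ry": 0,"rz": 0.012,"hand": 0.094},
    {"x": 0,"y": 0.055,"z": 0,"rx": 0,"ry": 0,"rz": 0.012,"hand": 0.094},
    {"x": 0,"y": 0.055,"z": 0,"rx": 0,"ry": 0,"rz": 0,"hand": 0.094},
    {"x": 0,"y": 0.055,"z": 0,"rx": 0,"ry": 0,"rz": 0,"hand": 0.094},
    {"x": 0,"y": 0.055,"z": 0,"rx": 0,"ry": 0,"rz": 0,"hand": 0.094},
    {"x": 0,"y": 0.055,"z": 0,"rx": 0,"ry": 0,"rz": 0,"hand": 0.094},
    {"x": -0.005,"y": 0.055,"z": 0,"rx": 0,"ry": 0,"rz": 0,"hand": 0.094},
    {"x": -0.005,"y": 0.05,"z": 0,"rx": 0,"ry": 0,"rz": 0,"hand": 0.094}
  ]
}}

```text
time: 27.58
tool_pos: [0.4268, 0.2651, 0.1197]
ee_rot: [-1.571, -0.001, 0.114]
wrist_force: [0.4, -0.4, -0.2]
width: 0.0941
```

{"fn": "play_rows", "kwargs": {
  "steps": [
    {"x": 0,"y": 0.04,"z": 0,"rx": 0,"ry": 0,"rz": 0,"hand": 0.094},
    {"x": 0,"y": 0,"z": 0,"rx": 0,"ry": 0,"rz": 0,"hand": 0.094},
    {"x": 0,"y": 0,"z": 0,"rx": 0,"ry": 0,"rz": 0,"hand": 0.094}
  ]
}}

```text
time: 27.95
tool_pos: [0.4266, 0.3026, 0.1194]
ee_rot: [-1.572, 0.0, 0.113]
wrist_force: [-0.3, 0.2, -0.5]
width: 0.0938
```

{"fn": "play_rows", "kwargs": {
  "steps": [
    {"x": -0.0013,"y": 0.0037,"z": -0.03,"rx": 0,"ry": 0,"rz": 0,"hand": 0.094},
    {"x": 0,"y": 0,"z": -0.04,"rx": 0,"ry": 0,"rz": 0,"hand": 0.094},
    {"x": 0,"y": 0,"z": -0.0145,"rx": 0,"ry": 0,"rz": 0,"hand": 0.094},
    {"x": 0,"y": 0,"z": 0,"rx": 0,"ry": 0,"rz": 0,"hand": 0.094}
  ]
}}

```text
time: 28.45
tool_pos: [0.4246, 0.3058, 0.0345]
ee_rot: [-1.572, 0.002, 0.112]
wrist_force: [0.6, -0.8, -0.1]
width: 0.094
```

{"fn": "play_rows", "kwargs": {
  "steps": [
    {"x": 0,"y": 0,"z": 0,"rx": 0,"ry": 0,"rz": 0,"hand": 0.03},
    {"x": 0,"y": 0,"z": 0,"rx": 0,"ry": 0,"rz": 0,"hand": 0.03},
    {"x": 0,"y": 0,"z": 0,"rx": 0,"ry": 0,"rz": 0,"hand": 0.03},
    {"x": 0,"y": 0,"z": 0,"rx": 0,"ry": 0,"rz": 0,"hand": 0.03},
    {"x": 0,"y": 0,"z": 0,"rx": 0,"ry": 0,"rz": 0,"hand": 0.03},
    {"x": 0,"y": 0,"z": 0,"rx": 0,"ry": 0,"rz": 0,"hand": 0.03}
  ]
}}

```text
time: 29.2
tool_pos: [0.425, 0.3072, 0.0353]
ee_rot: [-1.571, -0.0, 0.114]
wrist_force: [-0.3, 1.0, 1.3]
width: 0.0492
```

{"fn": "play_rows", "kwargs": {
  "steps": [
    {"x": 0,"y": 0,"z": 0.02,"rx": 0,"ry": 0,"rz": 0,"hand": 0.03},
    {"x": 0,"y": 0,"z": 0.04,"rx": 0,"ry": 0,"rz": 0,"hand": 0.03},
    {"x": 0,"y": 0,"z": 0.04,"rx": 0,"ry": 0,"rz": 0,"hand": 0.03},
    {"x": 0.01,"y": -0.03,"z": 0,"rx": 0,"ry": 0,"rz": 0,"hand": 0.03},
    {"x": 0.015,"y": -0.05,"z": 0,"rx": 0,"ry": 0,"rz": 0,"hand": 0.03},
    {"x": 0.015,"y": -0.055,"z": 0,"rx": 0,"ry": 0,"rz": 0,"hand": 0.03},
    {"x": 0.01,"y": -0.055,"z": 0,"rx": 0,"ry": 0,"rz": 0,"hand": 0.03},
    {"x": 0.01,"y": -0.055,"z": 0,"rx": 0,"ry": 0,"rz": 0,"hand": 0.03}
  ]
}}

```text
time: 30.2
tool_pos: [0.4845, 0.0604, 0.1345]
ee_rot: [-1.571, 0.001, 0.114]
wrist_force: [0.2, 0.1, -1.4]
width: 0.0494
```

{"fn": "play_rows", "kwargs": {
  "steps": [
    {"x": 0,"y": -0.055,"z": 0,"rx": 0,"ry": 0,"rz": 0,"hand": 0.03},
    {"x": 0,"y": -0.055,"z": 0,"rx": 0,"ry": 0,"rz": 0,"hand": 0.03},
    {"x": 0,"y": -0.05,"z": 0,"rx": 0,"ry": 0,"rz": 0,"hand": 0.03},
    {"x": 0,"y": -0.0415,"z": 0,"rx": 0,"ry": 0,"rz": 0,"hand": 0.03},
    {"x": 0,"y": 0,"z": -0.03,"rx": 0,"ry": 0,"rz": 0,"hand": 0.03},
    {"x": 0,"y": 0,"z": -0.03,"rx": 0,"ry": 0,"rz": 0,"hand": 0.03},
    {"x": 0,"y": 0,"z": 0,"rx": 0,"ry": 0,"rz": 0,"hand": 0.03},
    {"x": 0,"y": 0,"z": 0,"rx": 0,"ry": 0,"rz": 0,"hand": 0.03}
  ]
}}

```text
time: 31.2
tool_pos: [0.4853, -0.1395, 0.0759]
ee_rot: [-1.571, -0.001, 0.114]
wrist_force: [-0.6, -0.1, -1.6]
width: 0.0496
```

{"fn": "play_rows", "kwargs": {
  "steps": [
    {"x": 0,"y": -0.0005,"z": -0.02,"rx": 0,"ry": 0,"rz": 0,"hand": 0.03},
    {"x": 0,"y": 0,"z": -0.007,"rx": 0,"ry": 0,"rz": 0,"hand": 0.03},
    {"x": 0,"y": 0,"z": -0.0025,"rx": 0,"ry": 0,"rz": 0,"hand": 0.03},
    {"x": 0,"y": 0,"z": 0,"rx": 0,"ry": 0,"rz": 0,"hand": 0.03}
  ]
}}

```text
time: 31.7
tool_pos: [0.4855, -0.1401, 0.0466]
ee_rot: [-1.572, -0.002, 0.114]
wrist_force: [0.0, 0.6, -1.6]
width: 0.0494
```

{"fn": "play_rows", "kwargs": {
  "steps": [
    {"x": 0,"y": 0,"z": 0,"rx": 0,"ry": 0,"rz": 0,"hand": 0.094},
    {"x": 0,"y": 0,"z": 0,"rx": 0,"ry": 0,"rz": 0,"hand": 0.094},
    {"x": 0,"y": 0,"z": 0,"rx": 0,"ry": 0,"rz": 0,"hand": 0.094},
    {"x": 0,"y": 0,"z": 0,"rx": 0,"ry": 0,"rz": 0,"hand": 0.094},
    {"x": 0,"y": 0,"z": 0.03,"rx": 0,"ry": 0,"rz": 0,"hand": 0.094},
    {"x": 0,"y": 0,"z": 0.05,"rx": 0,"ry": 0,"rz": 0,"hand": 0.094}
  ]
}}

```text
time: 32.45
tool_pos: [0.4832, -0.1393, 0.1242]
ee_rot: [-1.568, 0.005, 0.114]
wrist_force: [1.1, 0.3, 1.2]
width: 0.0943
```

{"fn": "play_rows", "kwargs": {
  "steps": [
    {"x": 0,"y": 0.04,"z": 0,"rx": 0,"ry": 0,"rz": 0,"hand": 0.094},
    {"x": 0.008,"y": 0.055,"z": 0,"rx": 0,"ry": 0,"rz": 0,"hand": 0.094},
    {"x": 0.008,"y": 0.055,"z": 0,"rx": 0,"ry": 0,"rz": 0,"hand": 0.094},
    {"x": 0.008,"y": 0.055,"z": 0,"rx": 0,"ry": 0,"rz": 0,"hand": 0.094},
    {"x": 0.008,"y": 0.055,"z": 0,"rx": 0,"ry": 0,"rz": 0,"hand": 0.094},
    {"x": 0.008,"y": 0.055,"z": 0,"rx": 0,"ry": 0,"rz": 0,"hand": 0.094},
    {"x": 0.008,"y": 0.055,"z": 0,"rx": 0,"ry": 0,"rz": 0,"hand": 0.094},
    {"x": 0.006,"y": 0.055,"z": 0,"rx": 0,"ry": 0,"rz": 0,"hand": 0.094}
  ]
}}

```text
time: 33.45
tool_pos: [0.539, 0.2869, 0.1256]
ee_rot: [-1.571, -0.0, 0.114]
wrist_force: [0.7, -0.4, 0.9]
width: 0.0935
```

{"fn": "play_rows", "kwargs": {
  "steps": [
    {"x": 0.005,"y": 0.045,"z": 0,"rx": 0,"ry": 0,"rz": 0,"hand": 0.094},
    {"x": 0,"y": 0.025,"z": 0,"rx": 0,"ry": 0,"rz": 0,"hand": 0.094},
    {"x": 0,"y": 0,"z": 0,"rx": 0,"ry": 0,"rz": 0,"hand": 0.094},
    {"x": 0,"y": 0,"z": 0,"rx": 0,"ry": 0,"rz": 0,"hand": 0.094}
  ]
}}

```text
time: 33.95
tool_pos: [0.5439, 0.354, 0.1255]
ee_rot: [-1.572, 0.0, 0.113]
wrist_force: [-0.1, -0.6, -0.2]
width: 0.0937
```

{"fn": "play_rows", "kwargs": {
  "steps": [
    {"x": 0.0005,"y": 0.001,"z": -0.035,"rx": 0,"ry": 0,"rz": 0,"hand": 0.094},
    {"x": 0,"y": 0,"z": -0.04,"rx": 0,"ry": 0,"rz": 0,"hand": 0.094},
    {"x": 0,"y": 0,"z": -0.0155,"rx": 0,"ry": 0,"rz": 0,"hand": 0.094},
    {"x": 0,"y": 0,"z": 0,"rx": 0,"ry": 0,"rz": 0,"hand": 0.094}
  ]
}}

```text
time: 34.45
tool_pos: [0.5439, 0.3547, 0.0342]
ee_rot: [-1.572, 0.002, 0.113]
wrist_force: [-0.2, 0.3, 0.0]
width: 0.0941
```

{"fn": "play_rows", "kwargs": {
  "steps": [
    {"x": 0,"y": 0,"z": 0,"rx": 0,"ry": 0,"rz": 0,"hand": 0.03},
    {"x": 0,"y": 0,"z": 0,"rx": 0,"ry": 0,"rz": 0,"hand": 0.03},
    {"x": 0,"y": 0,"z": 0,"rx": 0,"ry": 0,"rz": 0,"hand": 0.03},
    {"x": 0,"y": 0,"z": 0,"rx": 0,"ry": 0,"rz": 0,"hand": 0.03},
    {"x": 0,"y": 0,"z": 0,"rx": 0,"ry": 0,"rz": 0,"hand": 0.03},
    {"x": 0,"y": 0,"z": 0,"rx": 0,"ry": 0,"rz": 0,"hand": 0.03}
  ]
}}

```text
time: 35.2
tool_pos: [0.5445, 0.3562, 0.0353]
ee_rot: [-1.571, -0.0, 0.114]
wrist_force: [0.5, 0.1, 0.5]
width: 0.0496
```

{"fn": "play_rows", "kwargs": {
  "steps": [
    {"x": 0,"y": 0,"z": 0.025,"rx": 0,"ry": 0,"rz": 0,"hand": 0.03},
    {"x": 0,"y": 0,"z": 0.045,"rx": 0,"ry": 0,"rz": 0,"hand": 0.03},
    {"x": 0,"y": 0,"z": 0.045,"rx": 0,"ry": 0,"rz": 0,"hand": 0.03},
    {"x": -0.01,"y": -0.03,"z": 0.015,"rx": 0,"ry": 0,"rz": 0,"hand": 0.03},
    {"x": -0.01,"y": -0.05,"z": 0,"rx": 0,"ry": 0,"rz": 0,"hand": 0.03},
    {"x": -0.01,"y": -0.055,"z": 0,"rx": 0,"ry": 0,"rz": 0,"hand": 0.03},
    {"x": -0.01,"y": -0.055,"z": 0,"rx": 0,"ry": 0,"rz": 0,"hand": 0.03},
    {"x": -0.01,"y": -0.055,"z": 0,"rx": 0,"ry": 0,"rz": 0,"hand": 0.03}
  ]
}}

```text
time: 36.2
tool_pos: [0.4932, 0.1094, 0.1642]
ee_rot: [-1.571, 0.001, 0.114]
wrist_force: [-0.1, 0.0, -2.3]
width: 0.0497
```

{"fn": "play_rows", "kwargs": {
  "steps": [
    {"x": -0.01,"y": -0.055,"z": 0,"rx": 0,"ry": 0,"rz": 0,"hand": 0.03},
    {"x": -0.0095,"y": -0.055,"z": 0,"rx": 0,"ry": 0,"rz": 0,"hand": 0.03},
    {"x": 0,"y": -0.0515,"z": 0,"rx": 0,"ry": 0,"rz": 0,"hand": 0.03},
    {"x": 0,"y": 0,"z": -0.03,"rx": 0,"ry": 0,"rz": 0,"hand": 0.03},
    {"x": 0,"y": 0,"z": -0.04,"rx": 0,"ry": 0,"rz": 0,"hand": 0.03},
    {"x": 0,"y": 0,"z": -0.02,"rx": 0,"ry": 0,"rz": 0,"hand": 0.03},
    {"x": 0,"y": 0,"z": 0,"rx": 0,"ry": 0,"rz": 0,"hand": 0.03},
    {"x": 0,"y": 0,"z": 0,"rx": 0,"ry": 0,"rz": 0,"hand": 0.03}
  ]
}}

```text
time: 37.2
tool_pos: [0.4753, -0.0505, 0.076]
ee_rot: [-1.571, -0.001, 0.114]
wrist_force: [0.1, 0.3, -2.6]
width: 0.0494
```

{"fn": "play_rows", "kwargs": {
  "steps": [
    {"x": 0,"y": 0,"z": -0.02,"rx": 0,"ry": 0,"rz": 0,"hand": 0.03},
    {"x": 0,"y": 0,"z": -0.007,"rx": 0,"ry": 0,"rz": 0,"hand": 0.03},
    {"x": 0,"y": 0,"z": -0.0025,"rx": 0,"ry": 0,"rz": 0,"hand": 0.03},
    {"x": 0,"y": 0,"z": 0,"rx": 0,"ry": 0,"rz": 0,"hand": 0.03}
  ]
}}

```text
time: 37.7
tool_pos: [0.4755, -0.0505, 0.0465]
ee_rot: [-1.571, -0.002, 0.114]
wrist_force: [-0.1, -0.0, -2.2]
width: 0.0496
```

{"fn": "play_rows", "kwargs": {
  "steps": [
    {"x": 0,"y": 0,"z": 0,"rx": 0,"ry": 0,"rz": 0,"hand": 0.094},
    {"x": 0,"y": 0,"z": 0,"rx": 0,"ry": 0,"rz": 0,"hand": 0.094},
    {"x": 0,"y": 0,"z": 0,"rx": 0,"ry": 0,"rz": 0,"hand": 0.094},
    {"x": 0,"y": 0,"z": 0,"rx": 0,"ry": 0,"rz": 0,"hand": 0.094},
    {"x": 0,"y": 0,"z": 0.03,"rx": 0,"ry": 0,"rz": 0,"hand": 0.094},
    {"x": 0,"y": 0,"z": 0.05,"rx": 0,"ry": 0,"rz": 0,"hand": 0.094}
  ]
}}

```text
time: 38.45
tool_pos: [0.4731, -0.0501, 0.1244]
ee_rot: [-1.569, 0.005, 0.114]
wrist_force: [0.3, -0.4, 0.7]
width: 0.0945
```

Red jar at (545.5, 256.7): dx +0.070, dy +0.307.

{"fn": "play_rows", "kwargs": {
  "steps": [
    {"x": 0.01,"y": 0.035,"z": 0,"rx": 0,"ry": 0,"rz": 0,"hand": 0.094},
    {"x": 0.01,"y": 0.05,"z": 0,"rx": 0,"ry": 0,"rz": 0,"hand": 0.094},
    {"x": 0.01,"y": 0.055,"z": 0,"rx": 0,"ry": 0,"rz": 0,"hand": 0.094},
    {"x": 0.01,"y": 0.055,"z": 0,"rx": 0,"ry": 0,"rz": 0,"hand": 0.094},
    {"x": 0.01,"y": 0.055,"z": 0,"rx": 0,"ry": 0,"rz": 0,"hand": 0.094},
    {"x": 0.01,"y": 0.037,"z": 0,"rx": 0,"ry": 0,"rz": 0,"hand": 0.094},
    {"x": 0.01,"y": 0.02,"z": 0,"rx": 0,"ry": 0,"rz": 0,"hand": 0.094},
    {"x": 0,"y": 0,"z": 0,"rx": 0,"ry": 0,"rz": 0,"hand": 0.094}
  ]
}}

```text
time: 39.45
tool_pos: [0.5448, 0.2578, 0.125]
ee_rot: [-1.571, 0.001, 0.116]
wrist_force: [0.1, 0.2, 0.2]
width: 0.094
```

{"fn": "play_rows", "kwargs": {
  "steps": [
    {"x": 0,"y": 0,"z": 0,"rx": 0,"ry": 0,"rz": 0,"hand": 0.094},
    {"x": 0,"y": 0,"z": 0,"rx": 0,"ry": 0,"rz": 0,"hand": 0.094}
  ]
}}

```text
time: 39.7
tool_pos: [0.5447, 0.2555, 0.1259]
ee_rot: [-1.571, -0.0, 0.113]
wrist_force: [-0.7, -0.6, -0.2]
width: 0.094
```

{"fn": "play_rows", "kwargs": {
  "steps": [
    {"x": 0.0005,"y": 0.001,"z": -0.035,"rx": 0,"ry": 0,"rz": 0,"hand": 0.094},
    {"x": 0,"y": 0,"z": -0.04,"rx": 0,"ry": 0,"rz": 0,"hand": 0.094},
    {"x": 0,"y": 0,"z": -0.0155,"rx": 0,"ry": 0,"rz": 0,"hand": 0.094},
    {"x": 0,"y": 0,"z": 0,"rx": 0,"ry": 0,"rz": 0,"hand": 0.094}
  ]
}}

```text
time: 40.2
tool_pos: [0.5446, 0.2568, 0.0343]
ee_rot: [-1.571, 0.002, 0.113]
wrist_force: [0.5, 0.4, -1.3]
width: 0.094
```

{"fn": "play_rows", "kwargs": {
  "steps": [
    {"x": 0,"y": 0,"z": 0,"rx": 0,"ry": 0,"rz": 0,"hand": 0.03},
    {"x": 0,"y": 0,"z": 0,"rx": 0,"ry": 0,"rz": 0,"hand": 0.03},
    {"x": 0,"y": 0,"z": 0,"rx": 0,"ry": 0,"rz": 0,"hand": 0.03},
    {"x": 0,"y": 0,"z": 0,"rx": 0,"ry": 0,"rz": 0,"hand": 0.03},
    {"x": 0,"y": 0,"z": 0,"rx": 0,"ry": 0,"rz": 0,"hand": 0.03},
    {"x": 0,"y": 0,"z": 0,"rx": 0,"ry": 0,"rz": 0,"hand": 0.03}
  ]
}}

```text
time: 40.95
tool_pos: [0.5454, 0.2576, 0.0353]
ee_rot: [-1.571, -0.0, 0.114]
wrist_force: [0.6, 0.3, 0.7]
width: 0.05
```

{"fn": "play_rows", "kwargs": {
  "steps": [
    {"x": 0,"y": 0,"z": 0.025,"rx": 0,"ry": 0,"rz": 0,"hand": 0.03},
    {"x": 0,"y": 0,"z": 0.045,"rx": 0,"ry": 0,"rz": 0,"hand": 0.03},
    {"x": -0.01,"y": 0,"z": 0.045,"rx": 0,"ry": 0,"rz": 0,"hand": 0.03},
    {"x": -0.02,"y": -0.03,"z": 0,"rx": 0,"ry": 0,"rz": 0,"hand": 0.03},
    {"x": -0.02,"y": -0.05,"z": 0,"rx": 0,"ry": 0,"rz": 0,"hand": 0.03},
    {"x": -0.02,"y": -0.05,"z": 0,"rx": 0,"ry": 0,"rz": 0,"hand": 0.03},
    {"x": -0.01,"y": -0.05,"z": 0,"rx": 0,"ry": 0,"rz": 0,"hand": 0.03},
    {"x": 0,"y": -0.038,"z": 0,"rx": 0,"ry": 0,"rz": 0,"hand": 0.03}
  ]
}}

```text
time: 41.95
tool_pos: [0.4641, 0.038, 0.1498]
ee_rot: [-1.571, 0.0, 0.113]
wrist_force: [0.9, 0.6, -1.6]
width: 0.0495
```

{"fn": "play_rows", "kwargs": {
  "steps": [
    {"x": 0,"y": 0,"z": -0.03,"rx": 0,"ry": 0,"rz": 0,"hand": 0.03},
    {"x": 0,"y": 0,"z": -0.03,"rx": 0,"ry": 0,"rz": 0,"hand": 0.03},
    {"x": 0,"y": 0,"z": -0.015,"rx": 0,"ry": 0,"rz": 0,"hand": 0.03},
    {"x": 0,"y": 0,"z": 0,"rx": 0,"ry": 0,"rz": 0,"hand": 0.03},
    {"x": 0,"y": 0,"z": 0,"rx": 0,"ry": 0,"rz": 0,"hand": 0.03}
  ]
}}

```text
time: 42.58
tool_pos: [0.4662, 0.0397, 0.0763]
ee_rot: [-1.571, -0.002, 0.114]
wrist_force: [0.5, -0.6, -1.0]
width: 0.0494
```

{"fn": "play_rows", "kwargs": {
  "steps": [
    {"x": -0.001,"y": 0,"z": -0.02,"rx": 0,"ry": 0,"rz": 0,"hand": 0.03},
    {"x": 0,"y": 0,"z": -0.007,"rx": 0,"ry": 0,"rz": 0,"hand": 0.03},
    {"x": 0,"y": 0,"z": -0.0028,"rx": 0,"ry": 0,"rz": 0,"hand": 0.03},
    {"x": 0,"y": 0,"z": 0,"rx": 0,"ry": 0,"rz": 0,"hand": 0.03}
  ]
}}

```text
time: 43.08
tool_pos: [0.465, 0.0396, 0.0463]
ee_rot: [-1.571, -0.002, 0.114]
wrist_force: [-0.9, 0.1, -0.2]
width: 0.0495
```

{"fn": "play_rows", "kwargs": {
  "steps": [
    {"x": 0,"y": 0,"z": 0,"rx": 0,"ry": 0,"rz": 0,"hand": 0.08},
    {"x": 0,"y": 0,"z": 0,"rx": 0,"ry": 0,"rz": 0,"hand": 0.08},
    {"x": 0,"y": 0,"z": 0,"rx": 0,"ry": 0,"rz": 0,"hand": 0.08},
    {"x": 0,"y": 0,"z": 0,"rx": 0,"ry": 0,"rz": 0,"hand": 0.08},
    {"x": 0,"y": 0,"z": 0.03,"rx": 0,"ry": 0,"rz": 0,"hand": 0.08},
    {"x": 0,"y": 0,"z": 0.05,"rx": 0,"ry": 0,"rz": 0,"hand": 0.08},
    {"x": 0,"y": 0,"z": 0.05,"rx": 0,"ry": 0,"rz": 0,"hand": 0.08}
  ]
}}

```text
time: 43.95
tool_pos: [0.4639, 0.0396, 0.1764]
ee_rot: [-1.571, 0.001, 0.114]
wrist_force: [0.9, -0.8, 0.5]
width: 0.08
```

{"fn": "play_rows", "kwargs": {
  "steps": [
    {"x": -0.01,"y": 0.04,"z": 0,"rx": 0,"ry": 0,"rz": 0,"hand": 0.08},
    {"x": -0.01,"y": 0.05,"z": 0,"rx": 0,"ry": 0,"rz": 0,"hand": 0.08},
    {"x": -0.01,"y": 0.05,"z": 0,"rx": 0,"ry": 0,"rz": 0,"hand": 0.08},
    {"x": -0.01,"y": 0.05,"z": 0,"rx": 0,"ry": 0,"rz": 0,"hand": 0.08},
    {"x": 0,"y": 0.05,"z": 0,"rx": 0,"ry": 0,"rz": 0,"hand": 0.08},
    {"x": 0,"y": 0,"z": 0,"rx": 0,"ry": 0,"rz": 0,"hand": 0.08},
    {"x": 0,"y": 0,"z": 0,"rx": 0,"ry": 0,"rz": 0,"hand": 0.08}
  ]
}}

```text
time: 44.82
tool_pos: [0.4243, 0.279, 0.1751]
ee_rot: [-1.572, 0.0, 0.114]
wrist_force: [0.8, -0.6, 0.3]
width: 0.0801
```

Run:
```python
from h import *
from m3 import lids
o=robot.get_obs(); print(o['time'],o['tool_pos'])
for n in ['top','side']:
    s=snapshot(n); save(n+'9',s['color']); np.save('pics/%s9.npy'%n,s,allow_pickle=True); print(n); lids(s,.104,.118,(.3,.65,-.25,.12))
    P=cloud(s); q=P.reshape(-1,3)
    t=q[(q[:,2]>.036)&(q[:,2]<.050)&(q[:,1]>-.37)&(q[:,1]<-.24)&(q[:,0]<.56)&(q[:,0]>.47)]; print('handle',len(t),rect(t),np.median(t[:,2]))
    for k in (0,9):
        P=cloud(np.load('pics/%s%d.npy'%(n,k),allow_pickle=True).item()).reshape(-1,3)
        t=P[(P[:,2]>.066)&(P[:,2]<.08)&(P[:,1]>.04)&(P[:,1]<.14)&(P[:,0]>.51)&(P[:,0]<.61)]
        print('stack',k,len(t),rect(t) if len(t) else '')
print('pads red 465,39 yel 475,-51 blue 485,-140; tray 516.6,-306.5')
```

```text
44.825 [0.4242859  0.27902615 0.17512332]
top
 lid red 344 z 0.1097 mean [464.5  38.5] circ [464.6  38.5] 24.9
 lid yellow 323 z 0.1099 mean [475.2 -50.2] circ [475.1 -51. ] 25.2
 lid blue 343 z 0.1101 mean [ 485.2 -140.3] circ [ 485.9 -140.2] 24.9
handle 200 (array([ 516.3, -306.4]), array([74.9, 16.8]), 80.7) 0.04080230691133535
stack 0 329 (array([544.8,  71.9]), array([55. , 36.7]), 6.3)
stack 9 325 (array([545.,  72.]), array([54.6, 36.8]), 6.8)
side
 lid red 540 z 0.1100 mean [462.6  40.8] circ [463.9  39.1] 25.2
 lid yellow 464 z 0.1099 mean [473.4 -47.9] circ [475.3 -50. ] 25.7
 lid blue 354 z 0.1098 mean [ 483.8 -136.9] circ [ 485.5 -138.8] 25.5
handle 48 (array([ 517.7, -281.5]), array([28.2, 15. ]), 77.8) 0.03953080863676878
stack 0 590 (array([544.4,  71.9]), array([54.7, 37.7]), 5.4)
stack 9 51 (array([528.7,  57.9]), array([21.3, 12.2]), 6.3)
pads red 465,39 yel 475,-51 blue 485,-140; tray 516.6,-306.5
```

View pics/top9.png

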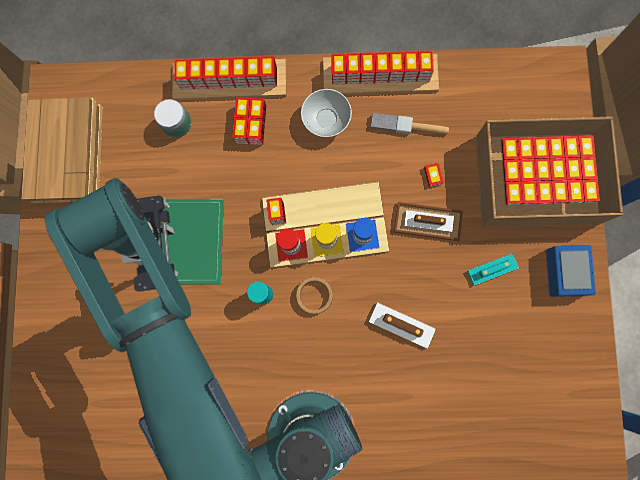

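View pics/side9.png

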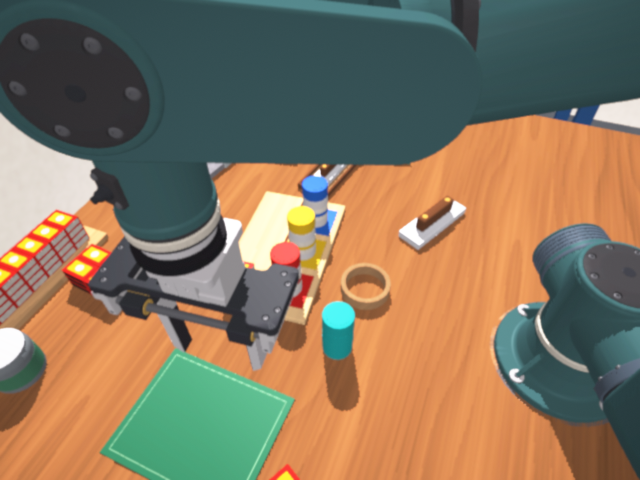

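Each jar stands on its own pad, with lids at (288,242), (326,236) and (363,232), all about 1 mm from the pad centres. The block is centred in the tray at (430,220), the stack has not moved, and the arm is clear. I hand the job in.

Run:
```python
from h import *
print(workorder.close_job())
```

```text
the job is handed in; nothing more can be done
None
```

I moved the three jars to the green mat, laid the pressing block in the tray, put each jar on the pad of its own colour, and handed the job in at about 45 s. No verdict was reported.

**Last checks in the top view:**
- **Jars:** the red, yellow and blue jars are each about 1 mm from their pad centres, with lid tops level at z ≈ 0.110.
- **Block:** it is about 1 mm from the tray centre and lengthwise, with the handle up. I checked that it lay flat, at tray-floor height, right after placing it.
- **Match stack:** it moved less than 1 mm from where it started.
- **Robot:** the gripper is open over the mat, touching nothing.

**What disagreed or failed:**
- **Fingertip height:** the tips in the camera pictures were about 33 mm higher than the reported tool position. Because of this, my first grip on the block closed just above its handle, without moving anything. I corrected for the difference and the second grip held.
- **Short first move:** the first large move stopped short at a joint-speed limit, and I made up the difference before the first grasp.
- **Side view at the end:** the arm mostly hid the block and match stack, so their final positions come from the top view. The block had also been checked earlier from the side, right after it was placed.

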